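# Load a paint-shaker carrier, weigh it on its sprung handle and lock it on the ball

### The arm

A 6-joint arm with a two-finger parallel gripper is mounted at the origin on a cart in front of the work surface, level with it; the furniture and walls round the work are solid. World frame = base frame: x ahead of the robot, y to its left, z up, the work surface at z = 0. Lengths are in m, angles in degrees, forces in N, time in s.
With the tool pointing down it reaches from about 0.35 to 0.725 m from the base axis. Payload 6 kg.
Tool frame: the origin (TCP) lies at the very end of the fingers, on their centre line; the grasp point (between the pads) lies manip.hold_point_z behind it (manip.hold_point_z is the distance from the TCP to the grasp point, in m); z points along the fingers, y is the line along which they close (so a half turn about z gives the same grasp; the last joint's range is limited). The gripper opens to 85 mm and grips with 20 to 120 N. Pads are 22 mm wide; open, the fingers measure 114 mm over their backs; the gripper's body (76 mm by 85 mm) begins 54 mm behind the grasp point. The pads swing forward as they close: fully open they stand 13 mm farther back than shut.
Start: joints at [86.786, 2.303, 4.859, 0, -92.561, -19.12], TCP at [0.228, 0.555, 0.231] pointing down, gripper open.
Joint ranges: [-146.85, 146.85], [-73.84, 115.35], [-62.03, 85.46], [-188.31, 113.3], [-161.28, -10.13], [-171.36, 171.36]. Speed limits (degrees/s): [147.25, 147.25, 172.46, 180, 180, 180].

### API

Orientations are given as a 3x3 rotation matrix whose columns are the frame's x, y, z axes.
In Python, from rig import manip gives the robot as it stands. The module is installed in compiled form; this text tells all that it offers.
- The arm moves only by the tool step_arm, never from a script. Its argument "series" is a list of rows, each an object with "fingers": the opening, from 0 (shut) to 1 (fully open); "linear": the shift along the tool's x, y, z in units of 25 mm (1.0 is 25 mm), a list of three; "turn": the turn, a rotation vector about the tool's x, y, z in units of 6 degrees (1.0 is 6 degrees), a list of three. In form: [{"fingers": fingers, "linear": [x, y, z], "turn": [ax, ay, az]}, ...]. A call has 1 to 5 rows; each row shifts and turns the commanded pose from where the row before left it, along the tool's axes as they then stand; what a row does not reach is not made up. A row lasts 1/12 s, in which the tool goes at most 41.7 mm and 7.16 degrees, less where a joint would pass 70% of its speed; a pose out of reach is approached as far as the arm can. A call is refused whole if a number of a shift passes 1 or a number of a turn 1, either way. A call with a gripper value outside its range is refused whole. The fingers move at their own pace and stop on an object; the grip force is fixed at half the most. Time passes only in rows, so rows that do not move let the fingers close. It gives the time, the measured TCP pose, the force, the opening and the grip force at its end, in the units of the state.
- manip.observe(): the state, without advancing time (a new reading comes with each control period).
- manip.snapshot(name): name is "side" or "top" or "wrist"; returns a dict with "color" (400x640x3 uint8, blue, green, red), "fx", "fy", "cx", "cy" (pixels), "world_to_cam" (4x4, takes a point from world to camera coordinates). Camera axes: x right, y up, looking along -z (the intrinsics and any distortion apply to the point x, -y, -z); pixel columns grow to the right and rows downward; lengths in m; the calibration is good to about 2 mm. A picture is of the moment at which its call begins. There is no depth.
- manip.job_done(): hands the job in; it is judged then, once.
The state is a dict: "t": time; "qpos": joint angles; "joint_velocities": joint speeds; "joint_torque": joint torques, N m; "ee_pos": TCP position; "ee_rot": TCP orientation; "contact_force": force on the tool from outside, world axes, zero at the start; "ft_torque": the same for the moment, N m; "gripper_width": opening from 0.0 (shut) to 1.0 (fully open); "grip_force": force on a finger pad.
Only numpy, scipy, OpenCV 4.12 (cv2) and the standard library are available. Lean on these libraries where they do the work, as an engineer would, in place of code of your own. Each camera call takes 0.05 s, during which the arm holds its last target. There are 200 camera calls.

### The job

Get the paint shaker ready: take the old stack of plaster bricks out of the carrier and set it down in the big scrap tray with the broken plaster, stand every red-lidded varnish pot upright in the carrier, one to a bay, and raise the coupler handle. Then lift the loaded carrier by its sprung scale handle until it hangs clear of the bench and hold it still for about two seconds so that the scale settles, lower the coupler over the shaker's ball until the carrier sits fully down and level, and press the coupler handle fully down to lock it. Leave the pots standing in the carrier and the other things on the bench where they are.

Things in the scene. Friction and masses are not known exactly. Their poses are not given: they have to be found in the camera images.
- carrier: the shaker carrier: a loose aluminium tray on two low rubber runners, two tubes rising from its front to a coupler head; 293 mm long, about 0.55 kg empty. Origin: centre of the tray, level with the runners' underside (on the bench as it stands there). x points along it to the coupler, y across, z up. It stands level both when parked and when coupled
- tray (a point): centre of the tray's floor, 10 mm above the carrier's origin. Tray 166 (x) x 182 (y) mm, walls and dividers 14 mm above the floor. Four bays centred at carrier x = +-41, y = +-57 mm, each 78 (x) x 62 (y) mm inside, one pot to a bay. Between y = -25 and +25 is a strip with a 20 mm high steel block at the back and the scale handle's sleeve (20 mm across, 62 mm high) in the middle
- socket (a point): the coupler's socket: where the ball's centre belongs when home, 185 mm ahead (carrier +x) of the carrier's origin, 50 mm above its underside. It is a box-shaped hood open below, 40 x 40 mm inside; its lower edge is 6 mm below this point, its ceiling 18 mm above it. The head is 52 mm square outside, its top 28 mm above this point
- latch (a joint): coupler handle, rad: 0 = pressed fully down (locked), 1.25 = fully raised; a stiff hinge (about 1 N at the grip) that stays where it is left. At 0 a pawl below the socket stands in under the ball, so the coupler can neither go on nor come off; above about 0.4 the ball passes freely
- latch_hinge (a point): middle of the coupler handle's hinge, 155 mm ahead of the carrier's origin and 66 mm above its underside; the hinge axis runs along the carrier's y
- latch_grip (a point): middle of the black cross-bar at the end of the coupler handle: a round bar 14 mm thick, 40 mm long, along the carrier's y, on an arm 10 mm thick that comes from ahead. Locked, it lies 65 mm behind (carrier -x) the hinge and 18 mm above it; raising the handle swings it up and then forward round the hinge (radius 67 mm)
- scale (a joint): extension of the sprung scale handle, m: 0 = down, stop at 0.05. Spring 250 N/m, damped: lifting the loaded carrier draws it out 25 to 38 mm before the runners leave the bench
- scale_grip (a point): middle of the scale handle's grip, a black block 36 (carrier x) x 16 (carrier y) x 22 mm high over the middle of the tray, 100 mm above the carrier's underside while the spring is slack; it slides straight up on its rod and does not turn. Grip it across the 16 mm; pots' lids (64 mm above the underside) stand below it on both sides
- old_stack: stack of small white plaster bricks stuck together, 39 x 55 mm, 49 mm high, 0.11 kg, left standing in the bay at carrier x = -41, y = +57 mm, its 55 mm side across the carrier; origin at the centre of its underside, its x along the 55 mm, y along the 39 mm, z up. Any attitude will do in the scrap tray
- scrap (a point): a point on the floor of the scrap tray, near its corner nearest the robot: a low fixed tray with broken plaster in it, about 340 x 230 mm inside, floor 3 mm above the bench, rim 18 mm. The inner walls lie 41 mm (this frame's -x side) and 56 mm (-y side) from the point; the floor goes on 300 mm in +x and 176 mm in +y. A good place to set the old stack down
- ball (a point): centre of the shaker's steel ball, 36 mm across, 49.5 mm above the bench on a neck 17 mm thick
- shaker: the shaker, fixed to the bench: a dark steel base plate 14 mm high, 110 x 90 mm, with the ball on it, and a grey motor housing 40 mm high. Origin under the ball on the bench; x points from the ball to the housing, which lies from 51 to 121 mm that way and is 100 mm wide. The carrier comes from the side away from the housing
- pot_a: varnish pot with a red screw lid, about 50 mm across and 54 mm high, 0.1 kg, standing; origin at the centre of its underside, z up. Two to four pots are on the bench in any one run (None if absent)
- pot_b: varnish pot with a red screw lid, about 50 mm across and 54 mm high, 0.1 kg, standing; origin at the centre of its underside, z up. Two to four pots are on the bench in any one run (None if absent)
- pot_c: varnish pot with a red screw lid, about 50 mm across and 54 mm high, 0.1 kg, standing; origin at the centre of its underside, z up. Two to four pots are on the bench in any one run (None if absent)
- pot_d: varnish pot with a red screw lid, about 50 mm across and 54 mm high, 0.1 kg, standing; origin at the centre of its underside, z up. Two to four pots are on the bench in any one run (None if absent)
- ink_bottle: bystander: square dark green bottle with a black cap, 37 x 40 x 66 mm; origin at the centre of its underside
- glue_bottle: bystander: beige glue bottle with a pointed nozzle, 36 mm across, 92 mm high; origin at the centre of its underside
- clamp_green: bystander: flat green spring clamp, 96 x 36 x 13 mm, lying; origin at the centre of its underside
- cup: bystander: clear plastic cup with dark crumbs in it, 68 mm across, 78 mm high; origin at the centre of its underside
- black_case: bystander: flat black case, 95 x 66 x 22 mm, lying; origin at the centre of its underside
Things that resemble listed ones, but are neither listed nor needed, are in the scene too. What is shaped like the pot_c but blue, orange or turquoise is not meant.

How it is judged (in metres and radians):
On the way, in this order (a step that is already met when the one before it is completed fails the run):
1. the old brick stack is out of the carrier and in the scrap tray, every pot stands upright in the tray and the coupler handle is raised (over 0.6 rad), the carrier standing on the bench (x of pot_a in the frame of carrier between -0.08 and 0.08 m and y of pot_a in the frame of carrier between -0.086 and 0.086 m and z of pot_a in the frame of carrier between 0.004 and 0.016 m and angle between each of pot_a, pot_b, pot_c, pot_d's own z axis and vertical below 0.15 rad and x of pot_b in the frame of carrier between -0.08 and 0.08 m and y of pot_b in the frame of carrier between -0.086 and 0.086 m and z of pot_b in the frame of carrier between 0.004 and 0.016 m and x of pot_c in the frame of carrier between -0.08 and 0.08 m and y of pot_c in the frame of carrier between -0.086 and 0.086 m and z of pot_c in the frame of carrier between 0.004 and 0.016 m and x of pot_d in the frame of carrier between -0.08 and 0.08 m and y of pot_d in the frame of carrier between -0.086 and 0.086 m and z of pot_d in the frame of carrier between 0.004 and 0.016 m and x of old_stack in the frame of scrap between -0.025 and 0.28 m and y of old_stack in the frame of scrap between -0.04 and 0.16 m and height (world z) of old_stack below 0.04 m and value of joint latch above 0.6 rad and height (world z) of carrier below 0.006 m and value of joint scale below 0.006 m), for 0.2 s.
2. the loaded carrier hangs from its scale handle, the runners over 15 mm clear of the bench, level within 0.25 rad and still, for one second (x of pot_a in the frame of carrier between -0.08 and 0.08 m and y of pot_a in the frame of carrier between -0.086 and 0.086 m and z of pot_a in the frame of carrier between 0.004 and 0.016 m and x of pot_b in the frame of carrier between -0.08 and 0.08 m and y of pot_b in the frame of carrier between -0.086 and 0.086 m and z of pot_b in the frame of carrier between 0.004 and 0.016 m and x of pot_c in the frame of carrier between -0.08 and 0.08 m and y of pot_c in the frame of carrier between -0.086 and 0.086 m and z of pot_c in the frame of carrier between 0.004 and 0.016 m and x of pot_d in the frame of carrier between -0.08 and 0.08 m and y of pot_d in the frame of carrier between -0.086 and 0.086 m and z of pot_d in the frame of carrier between 0.004 and 0.016 m and height (world z) of carrier above 0.015 m and value of joint scale above 0.012 m and angle between carrier's own z axis and vertical below 0.25 rad and linear speed of carrier below 0.03 m/s), for 1 s.
3. the coupler is fully down on the ball with its handle still raised (over 0.4 rad), the carrier level (horizontal distance between socket and ball below 0.006 m and height (world z) of socket below 0.054 m and angle between carrier's own z axis and vertical below 0.06 rad and value of joint latch above 0.4 rad), for 0.2 s.
At the end, for the whole second after the job is handed in: old stack in the scrap tray; every pot upright (0.15 rad) on the carrier's tray floor; socket on the ball (within 6 mm sideways, at most 54 mm above the bench), carrier level (0.06 rad) and at rest; coupler handle down (under 0.06 rad); scale handle slack (under 6 mm) (x of pot_a in the frame of carrier between -0.08 and 0.08 m and y of pot_a in the frame of carrier between -0.086 and 0.086 m and z of pot_a in the frame of carrier between 0.004 and 0.016 m and angle between each of pot_a, pot_b, pot_c, pot_d's own z axis and vertical below 0.15 rad and x of pot_b in the frame of carrier between -0.08 and 0.08 m and y of pot_b in the frame of carrier between -0.086 and 0.086 m and z of pot_b in the frame of carrier between 0.004 and 0.016 m and x of pot_c in the frame of carrier between -0.08 and 0.08 m and y of pot_c in the frame of carrier between -0.086 and 0.086 m and z of pot_c in the frame of carrier between 0.004 and 0.016 m and x of pot_d in the frame of carrier between -0.08 and 0.08 m and y of pot_d in the frame of carrier between -0.086 and 0.086 m and z of pot_d in the frame of carrier between 0.004 and 0.016 m and x of old_stack in the frame of scrap between -0.025 and 0.28 m and y of old_stack in the frame of scrap between -0.04 and 0.16 m and height (world z) of old_stack below 0.04 m and horizontal distance between socket and ball below 0.006 m and height (world z) of socket below 0.054 m and angle between carrier's own z axis and vertical below 0.06 rad and linear speed of each of old_stack, carrier below 0.02 m/s and value of joint latch below 0.06 rad and value of joint scale below 0.006 m); the robot touches nothing.
It fails at once if a bystander is knocked more than 30 mm from its place (distance of any of ink_bottle, glue_bottle, clamp_green, cup, black_case from where it was at the start of the episode above 0.03 m).
Of pot_a, pot_b, pot_c, pot_d only 2 to 4 are there at a start; the rules pass over those that are not, and their reading is None.
At some moment in a run one of pot_a, pot_b, pot_c, pot_d, carrier may be knocked a few centimetres aside while the robot is not near it.
It also fails if it takes over 210 s, if anything falls off the work surface, if the arm or the gripper's body presses on something with over 40 N, if the wrist force passes 120 N, or if a joint passes its speed limit or range.

## Working session

There is one attempt and no reset: what is moved stays moved. The work goes in short steps, Python scripts to look and compute and a tool call to move; the robot and the scene stay as the last step left them, time stands still between calls to the robot, and variables do not carry over. Pictures are saved under pics/ and viewed, at most 14 in all, crops included, and the job is handed in when it is done.

Besides the shell and the picture viewer there is one more tool, called after "Call:" by a JSON object that holds its "op" and its "data", one argument or row to a line. step_arm: Moves the arm, as the interface text tells. Its arguments: {"type":"object","properties":{"series":{"type":"array","items":{"type":"object","properties":{"fingers":{"type":"number"},"linear":{"type":"array","items":{"type":"number"}},"turn":{"type":"array","items":{"type":"number"}}}}}},"required":["series"]}

```bash
mkdir -p pics; ls
cat > h.py <<'E'
import numpy as np, cv2
from rig import manip
def snap(n, f):
    s=manip.snapshot(n); cv2.imwrite('pics/'+f,s['color']); np.save('pics/'+f+'.npy',{k:s[k] for k in s},allow_pickle=True); return s
def load(f): return np.load('pics/'+f+'.npy',allow_pickle=True).item()
def ray(s,u,v):
    M=np.linalg.inv(s['world_to_cam']); d=M[:3,:3]@np.array([(u-s['cx'])/s['fx'],-(v-s['cy'])/s['fy'],-1.]); return M[:3,3],d
def pt(s,u,v,z):
    o,d=ray(s,u,v); return (o+d*(z-o[2])/d[2])
def proj(s,p):
    c=s['world_to_cam']@np.r_[p,1.]; return np.array([s['cx']+s['fx']*c[0]/-c[2], s['cy']-s['fy']*c[1]/-c[2]])
E
python3 - <<'E'
from h import *
for n in ['top','side']:
    s=snap(n,n+'0.png'); print(n,[k for k in s],s['fx'],s['fy'],s['cx'],s['cy'],np.linalg.inv(s['world_to_cam']).round(3).tolist())
print(manip.hold_point_z); print(manip.observe())
E
```

```text
pics
top ['color', 'fx', 'fy', 'cx', 'cy', 'world_to_cam'] 392.72004036885227 392.72004036885227 314.5531864055015 197.7796576290362 [[-0.026, 0.99, -0.136, 0.337], [-1.0, -0.025, 0.007, 0.382], [0.004, 0.136, 0.991, 1.033], [0.0, 0.0, 0.0, 1.0]]
side ['color', 'fx', 'fy', 'cx', 'cy', 'world_to_cam'] 457.4892690873022 457.4892690873022 312.99946301130467 195.75069561400167 [[0.918, 0.23, -0.323, 0.122], [-0.396, 0.57, -0.72, -0.414], [0.018, 0.789, 0.614, 0.794], [0.0, 0.0, 0.0, 1.0]]
0.0187
{'t': 0.1, 'qpos': array([ 8.67866745e+01,  2.33679524e+00,  4.80810141e+00, -2.39249669e-02,
       -9.25595422e+01, -1.91192007e+01]), 'joint_velocities': array([-0.04375106, -0.01501917, -0.019585  ,  0.02520999,  0.02697436,
       -0.04155834]), 'joint_torque': array([-5.61501904e-03, -3.69341397e+01,  3.48273325e+01,  6.95147887e+00,
       -4.62251919e-03, -3.08400153e-06]), 'ee_pos': array([0.2278101 , 0.55476456, 0.23036176]), 'ee_rot': array([[ 9.25001147e-01, -3.79963978e-01, -5.02820421e-04],
       [-3.79964294e-01, -9.24999915e-01, -1.51420859e-03],
       [ 1.10235871e-04,  1.59169849e-03, -9.99998727e-01]]), 'contact_force': array([-0.92620106,  0.3419366 , -0.61121062]), 'ft_torque': array([ 0.00927795, -0.00263297,  0.02112519]), 'grip_force': 0.0, 'gripper_width': 1.0016580137988684}
```

View pics/top0.png

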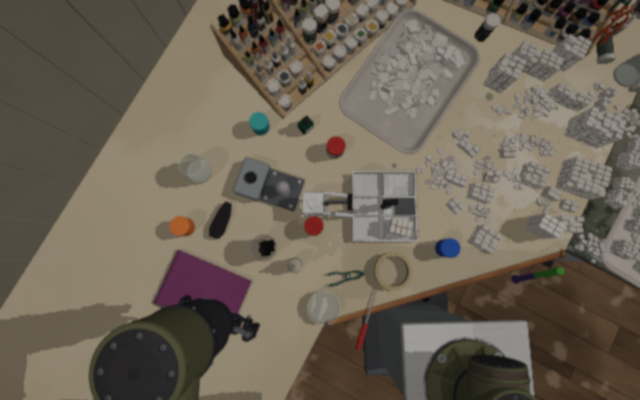

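View pics/side0.png

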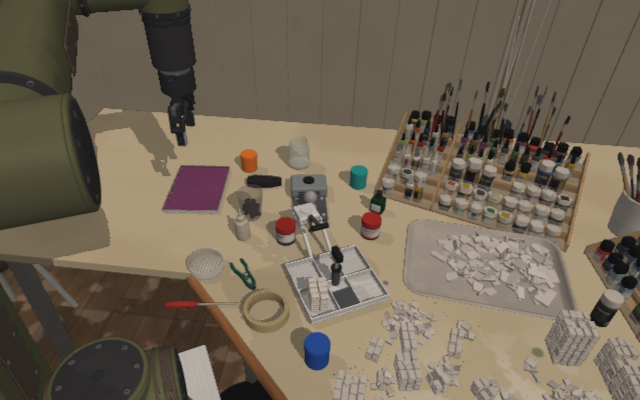

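Run:
```python
from h import *
for n in ['top','side']:
    s=load(n+'0.png'); im=s['color']; hsv=cv2.cvtColor(im,cv2.COLOR_BGR2HSV)
    m=(((hsv[...,0]<6)|(hsv[...,0]>172))&(hsv[...,1]>170)&(hsv[...,2]>60)).astype(np.uint8)
    k,l,st,c=cv2.connectedComponentsWithStats(m)
    for i in range(1,k):
        if st[i,4]>40: print(n,st[i],c[i].round(1),pt(s,*c[i],0.054 if n=='top' else .05).round(4))
a=load('top0.png')['color'][125:265,220:430]; b=load('side0.png')['color'][165:330,265:405]
o=cv2.convertScaleAbs(cv2.resize(a,None,fx=3.8,fy=3.8,interpolation=cv2.INTER_CUBIC),alpha=1.3)
cv2.imwrite('pics/c1.png',o)
cv2.imwrite('pics/c2.png',cv2.convertScaleAbs(cv2.resize(b,None,fx=3.6,fy=3.6,interpolation=cv2.INTER_CUBIC),alpha=1.3))
```

```text
top [327 138  18  17 234] [335.5 145.8] [0.6047 0.3178 0.054 ]
top [305 217  18  18 240] [313.2 225.5] [0.402 0.38  0.054]
top [356 324  11  26 119] [360.8 337. ] [0.1316 0.2725 0.054 ]
side [362 212  19  17 260] [371.2 220.1] [0.6078 0.3146 0.05  ]
side [276 218  19  17 266] [285.2 225.7] [0.4025 0.3758 0.05  ]
side [166 301  32   7 200] [180.9 303.9] [0.1244 0.2328 0.05  ]
```

View pics/c1.png

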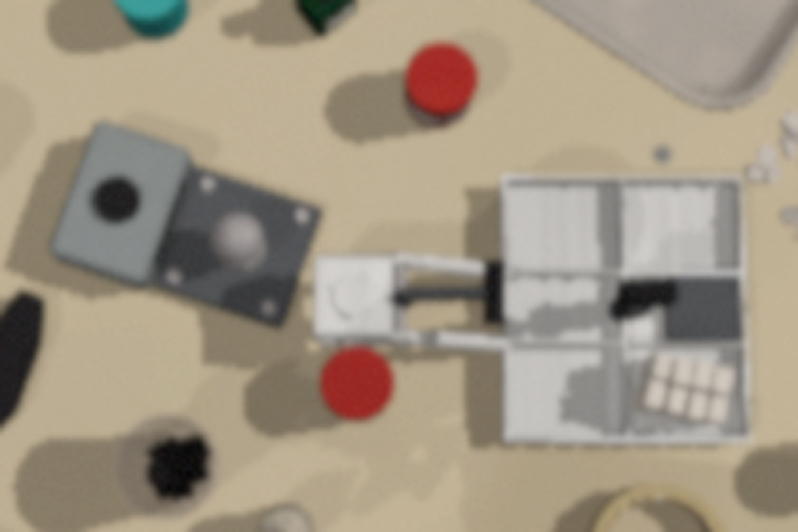

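View pics/c2.png

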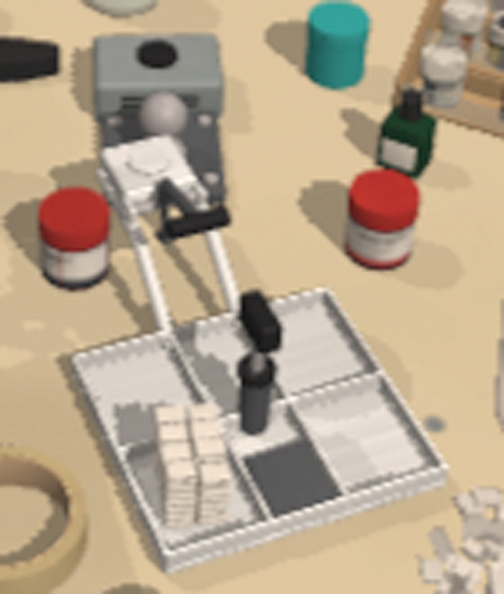

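Run:
```python
from h import *
s=load('top0.png')
P=lambda u,v,z: pt(s,220+(u+.5)/3.8-.5,125+(v+.5)/3.8-.5,z)
R=[P(*q,.024) for q in [(501,180),(742,180),(745,440),(503,440)]]
H=[P(*q,.078) for q in [(316,257),(395,257),(395,340),(313,338)]]
T=[P(*q,.059) for q in [(655,350),(738,358),(730,424),(645,410)]]
for n,A in (('tray',R),('head',H),('stack',T)):
    A=np.array(A); print(n,A.mean(0).round(4),[round(float(np.linalg.norm(A[i]-A[i-1])),4) for i in range(4)])
c=np.mean(R,0);h=np.mean(H,0);d=h-c;print('dist',np.linalg.norm(d[:2]),'yaw',np.degrees(np.arctan2(d[1],d[0])), 'edge yaw',[np.degrees(np.arctan2(*(R[a]-R[b])[[1,0]])).round(2) for a,b in((0,1),(3,2))])
print('stack edges',[np.degrees(np.arctan2(*(T[a]-T[b])[[1,0]])).round(2) for a,b in((0,1),(3,2),(0,3),(1,2))])
print('grip',P(645,298,.107)); b=P(238,240,.0495);print('ball',b)
hc=np.mean([P(*q,.04) for q in[(99,122),(190,157),(140,286),(52,250)]],0);print('hous',hc,np.degrees(np.arctan2(*(hc-b)[[1,0]])),np.linalg.norm(hc[:2]-b[:2]))
q=load('side0.png');
def tri(a,ua,b,ub):
    o1,d1=ray(a,*ua);o2,d2=ray(b,*ub);A=np.c_[d1,-d2];t=np.linalg.lstsq(A,o2-o1,rcond=None)[0];p,r=o1+d1*t[0],o2+d2*t[1];return ((p+r)/2).round(4),np.linalg.norm(p-r).round(4)
Q=lambda u,v:(265+(u+.5)/3.6-.5,165+(v+.5)/3.6-.5); C=lambda u,v:(220+(u+.5)/3.8-.5,125+(v+.5)/3.8-.5)
print('ball tri',tri(s,C(238,240),q,Q(164,115)))
print('grip tri',tri(s,C(645,298),q,Q(260,322)))
print('scrap corners',[pt(s,*p,.018).round(3) for p in [(340,100),(408,152),(478,62),(410,10)]])
```

```text
tray [0.4503 0.1968 0.024 ] [0.1781, 0.1662, 0.1783, 0.1629]
head [0.4555 0.3792 0.078 ] [0.0526, 0.0511, 0.0539, 0.0527]
stack [0.3947 0.1605 0.059 ] [0.0399, 0.0545, 0.0435, 0.0559]
dist 0.18251510043370717 yaw 88.36822089750343 edge yaw [np.float64(88.57), np.float64(88.54)]
stack edges [np.float64(83.02), np.float64(79.18), np.float64(-12.4), np.float64(-10.31)]
grip [0.44722082 0.19776959 0.107     ]
ball [0.49983983 0.45603052 0.0495    ]
hous [0.5284956  0.53585993 0.04      ] 70.2537610458486 0.08481679743744797
ball tri (array([0.5008, 0.4552, 0.0535]), np.float64(0.0033))
grip tri (array([0.4503, 0.1957, 0.1012]), np.float64(0.005))
scrap corners [array([0.741, 0.299, 0.018]), array([0.593, 0.124, 0.018]), array([ 0.841, -0.083,  0.018]), array([0.999, 0.094, 0.018])]
```

Call:
{"op": "step_arm", "data": {
  "series": [
    {"fingers":0.8,"linear":[0,0,0],"turn":[0,0,-0.74]},
    {"fingers":0.8,"linear":[0,0,0],"turn":[0,0,-0.74]},
    {"fingers":0.8,"linear":[0,0,0],"turn":[0,0,-0.74]},
    {"fingers":0.8,"linear":[0.6,0.97,0],"turn":[0,0,0]},
    {"fingers":0.8,"linear":[0.6,0.97,0],"turn":[0,0,0]}
  ]
}}

```text
t: 0.52
ee_pos: [0.2496, 0.502, 0.2296]
ee_rot: [[0.988, -0.155, -0.001], [-0.155, -0.988, -0.003], [-0.0, 0.003, -1.0]]
contact_force: [0.6, -0.1, 0.6]
gripper_width: 0.8
grip_force: 0.0
```

Call:
{"op": "step_arm", "data": {
  "series": [
    {"fingers":0.8,"linear":[0.6,0.97,0],"turn":[0,0,0]},
    {"fingers":0.8,"linear":[0.6,0.97,0],"turn":[0,0,0]},
    {"fingers":0.8,"linear":[0.6,0.97,0],"turn":[0,0,0]},
    {"fingers":0.8,"linear":[0.6,0.97,0],"turn":[0,0,0]},
    {"fingers":0.8,"linear":[0.6,0.97,0],"turn":[0,0,0]}
  ]
}}

```text
t: 0.93
ee_pos: [0.3053, 0.3694, 0.2309]
ee_rot: [[0.988, -0.156, -0.0], [-0.156, -0.988, -0.001], [-0.0, 0.001, -1.0]]
contact_force: [0.6, -0.9, 0.3]
gripper_width: 0.802
grip_force: 0.0
```

Call:
{"op": "step_arm", "data": {
  "series": [
    {"fingers":0.8,"linear":[0.6,0.97,0],"turn":[0,0,0]},
    {"fingers":0.8,"linear":[0.6,0.97,0],"turn":[0,0,0]},
    {"fingers":0.8,"linear":[0.6,0.97,0],"turn":[0,0,0]},
    {"fingers":0.8,"linear":[0.6,0.97,0],"turn":[0,0,0]},
    {"fingers":0.8,"linear":[0.6,0.97,0],"turn":[0,0,0]}
  ]
}}

```text
t: 1.35
ee_pos: [0.3603, 0.238, 0.231]
ee_rot: [[0.988, -0.156, -0.0], [-0.156, -0.988, -0.0], [-0.0, 0.0, -1.0]]
contact_force: [0.0, 0.6, 0.2]
gripper_width: 0.798
grip_force: 0.0
```

Call:
{"op": "step_arm", "data": {
  "series": [
    {"fingers":0.8,"linear":[0.6,0.97,0],"turn":[0,0,0]},
    {"fingers":0.8,"linear":[0.6,0.97,0],"turn":[0,0,0]},
    {"fingers":0.8,"linear":[0.6,0.97,0],"turn":[0,0,0]},
    {"fingers":0.8,"linear":[0,0,0],"turn":[0,0,0]},
    {"fingers":0.8,"linear":[0,0,0],"turn":[0,0,0]}
  ]
}}

```text
t: 1.77
ee_pos: [0.3935, 0.1594, 0.2311]
ee_rot: [[0.987, -0.159, -0.0], [-0.159, -0.987, -0.0], [-0.0, 0.0, -1.0]]
contact_force: [-0.2, 1.4, 0.6]
gripper_width: 0.802
grip_force: 0.0
```

```bash
cat >> h.py <<'E'
def tw(a):
    q=manip.observe(); R=q['ee_rot']; return R
def go(x,y,z,phi=None):
    "total shift (tool axes, units) and yaw turn units about tool z; shift is for axes AFTER the turn"
    o=manip.observe(); R=o['ee_rot']; p=o['ee_pos']; f0=np.degrees(np.arctan2(R[1,0],R[0,0])); f=f0 if phi is None else phi
    c,s_=np.cos(np.radians(f)),np.sin(np.radians(f)); d=np.array([x,y,z])-p
    print('t %.1f pos'%o['t'],p.round(4),'phi %.1f w %.2f grip %.1f'%(f0,o['gripper_width'],o['grip_force']),'F',o['contact_force'].round(1),'tilt',R[:2,2].round(3))
    print(' turn z',round(-(f-f0)/6,2),'lin',(np.array([d[0]*c+d[1]*s_, d[0]*s_-d[1]*c, -d[2]])/.025).round(2))
E
python3 - <<'E'
from h import *
s=snap('wrist','w1.png'); go(.395,.16,.1); snap('top','top1.png')
print(np.linalg.inv(s['world_to_cam']).round(3))
E
```

```text
t 1.8 pos [0.3932 0.1602 0.231 ] phi -9.1 w 0.80 grip 0.0 F [-1.1 -0.2 -0.5] tilt [-0.  0.]
 turn z -0.0 lin [ 0.07 -0.    5.24]
[[-0.16   0.953  0.257  0.458]
 [-0.987 -0.155 -0.042  0.148]
 [-0.001 -0.26   0.966  0.374]
 [ 0.     0.     0.     1.   ]]
```

View pics/w1.png

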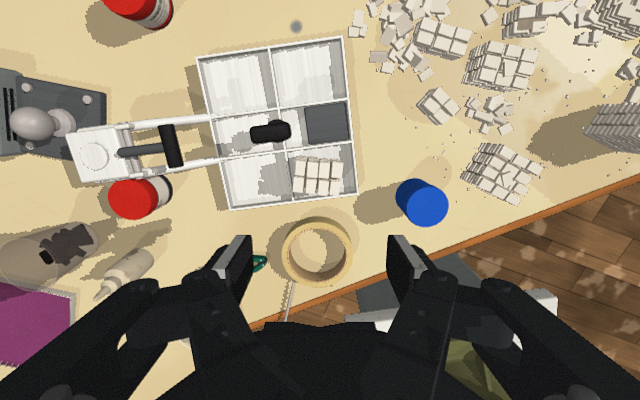

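Run:
```python
from h import *
s=load('w1.png')
def rep(n,q,z):
    A=np.array([pt(s,*p,z) for p in q]); print(n,A.mean(0).round(4),'sides',[float(np.linalg.norm(A[i]-A[i-1]).round(4)) for i in range(4)],'e',[float(np.degrees(np.arctan2(*(A[i]-A[i-1])[[1,0]])).round(1)) for i in range(4)])
rep('stack',[(294,157),(343,160),(340,195),(291,191)],.059)
rep('tray',[(197,58),(344,37),(358,191),(229,210)],.024)
rep('head',[(66,130),(126,122),(137,177),(77,186)],.078)
print('grip',pt(s,270,131,.107),'bar',pt(s,170,145,.087),'ball',pt(s,33,124,.05))
t=load('top1.png'); im=t['color']; hsv=cv2.cvtColor(im,cv2.COLOR_BGR2HSV)
m=(((hsv[...,0]<6)|(hsv[...,0]>172))&(hsv[...,1]>170)&(hsv[...,2]>60)).astype(np.uint8)
k,l,st,c=cv2.connectedComponentsWithStats(m)
for i in range(1,k):
    if st[i,4]>40: print(st[i],pt(t,*c[i],.054).round(4))
```

```text
stack [0.3974 0.1604 0.059 ] sides [0.0383, 0.0535, 0.0396, 0.0552] e [-15.6, -102.7, 167.1, 76.0]
tray [0.4526 0.1933 0.024 ] sides [0.1782, 0.164, 0.1744, 0.1647] e [-2.4, -91.9, 177.8, 89.5]
head [0.4583 0.373  0.078 ] sides [0.0574, 0.0617, 0.0555, 0.0653] e [-10.8, -92.0, 172.6, 89.3]
grip [0.45402874 0.19360088 0.107     ] bar [0.45631657 0.29654403 0.087     ] ball [0.50176033 0.45615431 0.05      ]
[327 138  17  17 228] [0.6046 0.3181 0.054 ]
[305 217  18  18 234] [0.4021 0.3799 0.054 ]
```

Call:
{"op": "step_arm", "data": {
  "series": [
    {"fingers":0.8,"linear":[0,0,0.8],"turn":[0,0,0.5]},
    {"fingers":0.8,"linear":[0.04,0,1],"turn":[0,0,0]},
    {"fingers":0.8,"linear":[0,0,1],"turn":[0,0,0]},
    {"fingers":0.8,"linear":[0,0,1],"turn":[0,0,0]},
    {"fingers":0.8,"linear":[0,0,1],"turn":[0,0,0]}
  ]
}}

```text
t: 2.28
ee_pos: [0.3936, 0.1612, 0.1099]
ee_rot: [[0.979, -0.206, -0.0], [-0.206, -0.979, -0.0], [-0.0, 0.0, -1.0]]
contact_force: [0.3, 0.2, 0.4]
gripper_width: 0.792
grip_force: 0.0
```

Call:
{"op": "step_arm", "data": {
  "series": [
    {"fingers":0.8,"linear":[0,0,1],"turn":[0,0,0]},
    {"fingers":0.8,"linear":[0,0,1],"turn":[0,0,0]},
    {"fingers":0.8,"linear":[0,0,0.6],"turn":[0,0,0]},
    {"fingers":0.8,"linear":[0,0,0.4],"turn":[0,0,0]},
    {"fingers":0.8,"linear":[0,0,0],"turn":[0,0,0]}
  ]
}}

```text
t: 2.7
ee_pos: [0.3928, 0.1601, 0.034]
ee_rot: [[0.978, -0.207, -0.003], [-0.207, -0.978, -0.003], [-0.003, 0.003, -1.0]]
contact_force: [0.1, 0.3, 0.6]
gripper_width: 0.802
grip_force: 0.0
```

Call:
{"op": "step_arm", "data": {
  "series": [
    {"fingers":0.3,"linear":[0,0,0],"turn":[0,0,0]},
    {"fingers":0.3,"linear":[0,0,0],"turn":[0,0,0]},
    {"fingers":0.3,"linear":[0,0,0],"turn":[0,0,0]},
    {"fingers":0.3,"linear":[0,0,0],"turn":[0,0,0]},
    {"fingers":0.3,"linear":[0,0,0],"turn":[0,0,0]}
  ]
}}

```text
t: 3.12
ee_pos: [0.3948, 0.161, 0.0376]
ee_rot: [[0.978, -0.208, 0.002], [-0.208, -0.978, 0.002], [0.001, -0.002, -1.0]]
contact_force: [-1.5, 1.4, 3.7]
gripper_width: 0.626
grip_force: 62.8
```

Call:
{"op": "step_arm", "data": {
  "series": [
    {"fingers":0.3,"linear":[0,0,-0.5],"turn":[0,0,0]},
    {"fingers":0.3,"linear":[0,0,-1],"turn":[0,0,0]},
    {"fingers":0.3,"linear":[0,0,-1],"turn":[0,0,0]},
    {"fingers":0.3,"linear":[0,0,-1],"turn":[0,0,0]},
    {"fingers":0.3,"linear":[0,0,-1],"turn":[0,0,0]}
  ]
}}

```text
t: 3.53
ee_pos: [0.3939, 0.16, 0.1498]
ee_rot: [[0.978, -0.208, -0.0], [-0.208, -0.978, -0.0], [-0.0, 0.0, -1.0]]
contact_force: [0.8, 0.6, -1.2]
gripper_width: 0.625
grip_force: 62.5
```

Call:
{"op": "step_arm", "data": {
  "series": [
    {"fingers":0.3,"linear":[0,0,-1],"turn":[0,0,0]},
    {"fingers":0.3,"linear":[0,0,-0.5],"turn":[0,0,0]},
    {"fingers":0.3,"linear":[0.7,-0.15,0],"turn":[0,0,0]},
    {"fingers":0.3,"linear":[1,-0.15,0],"turn":[0,0,0]},
    {"fingers":0.3,"linear":[1,-0.15,0],"turn":[0,0,0]}
  ]
}}

```text
t: 3.95
ee_pos: [0.4632, 0.1574, 0.1861]
ee_rot: [[0.978, -0.207, 0.0], [-0.207, -0.978, 0.001], [-0.0, -0.001, -1.0]]
contact_force: [-0.6, 0.8, -0.9]
gripper_width: 0.622
grip_force: 62.6
```

Call:
{"op": "step_arm", "data": {
  "series": [
    {"fingers":0.3,"linear":[1,-0.15,0],"turn":[0,0,0]},
    {"fingers":0.3,"linear":[1,-0.15,0],"turn":[0,0,0]},
    {"fingers":0.3,"linear":[1,-0.15,0],"turn":[0,0,0]},
    {"fingers":0.3,"linear":[1,-0.15,0],"turn":[0,0,0]},
    {"fingers":0.3,"linear":[1,-0.15,0],"turn":[0,0,0]}
  ]
}}

```text
t: 4.37
ee_pos: [0.5897, 0.1492, 0.1848]
ee_rot: [[0.978, -0.208, -0.002], [-0.208, -0.978, -0.001], [-0.002, 0.001, -1.0]]
contact_force: [0.8, -0.3, -0.2]
gripper_width: 0.624
grip_force: 62.6
```

Call:
{"op": "step_arm", "data": {
  "series": [
    {"fingers":0.3,"linear":[1,-0.15,0],"turn":[0,0,0]},
    {"fingers":0.3,"linear":[1,-0.15,0],"turn":[0,0,0]},
    {"fingers":0.3,"linear":[0.5,0,0],"turn":[0,0,0]},
    {"fingers":0.3,"linear":[0,0,0],"turn":[0,0,0]},
    {"fingers":0.3,"linear":[0,0,0],"turn":[0,0,0]}
  ]
}}

```text
t: 4.78
ee_pos: [0.6514, 0.1435, 0.1842]
ee_rot: [[0.978, -0.209, -0.003], [-0.209, -0.978, -0.001], [-0.003, 0.002, -1.0]]
contact_force: [-0.3, -0.1, -1.2]
gripper_width: 0.63
grip_force: 62.6
```

Run:
```python
from h import *
s=snap('wrist','w2.png'); go(.665,.145,.036); q=snap('side','side2.png')
cv2.imwrite('pics/m2.png',np.hstack([cv2.resize(s['color'],(400,250)),cv2.resize(q['color'],(400,250))]))
```

```text
t 4.8 pos [0.6511 0.1437 0.185 ] phi -12.0 w 0.63 grip 62.6 F [-0.8 -0.3 -0.8] tilt [-0.002 -0.001]
 turn z -0.0 lin [ 0.53 -0.17  5.96]
```

View pics/m2.png

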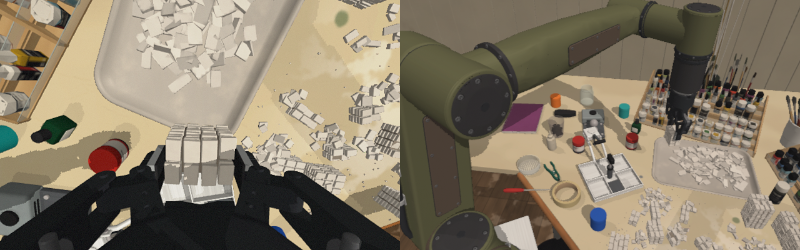

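Call:
{"op": "step_arm", "data": {
  "series": [
    {"fingers":0.3,"linear":[0.4,-0.15,0],"turn":[0,0,0]},
    {"fingers":0.3,"linear":[0.4,-0.15,0.6],"turn":[0,0,0]},
    {"fingers":0.3,"linear":[0,0,1],"turn":[0,0,0]},
    {"fingers":0.3,"linear":[0,0,1],"turn":[0,0,0]},
    {"fingers":0.3,"linear":[0,0,1],"turn":[0,0,0]}
  ]
}}

```text
t: 5.3
ee_pos: [0.672, 0.1475, 0.0958]
ee_rot: [[0.978, -0.208, 0.001], [-0.208, -0.978, 0.001], [0.001, -0.001, -1.0]]
contact_force: [0.4, 0.0, -2.3]
gripper_width: 0.624
grip_force: 62.6
```

Call:
{"op": "step_arm", "data": {
  "series": [
    {"fingers":0.3,"linear":[0,0,1],"turn":[0,0,0]},
    {"fingers":0.3,"linear":[0,0,0.7],"turn":[0,0,0]},
    {"fingers":0.3,"linear":[0,0,0.4],"turn":[0,0,0]},
    {"fingers":0.3,"linear":[0,0,0.3],"turn":[0,0,0]},
    {"fingers":0.3,"linear":[0,0,0],"turn":[0,0,0]}
  ]
}}

```text
t: 5.72
ee_pos: [0.6718, 0.1471, 0.0354]
ee_rot: [[0.978, -0.208, -0.001], [-0.208, -0.978, -0.001], [-0.001, 0.001, -1.0]]
contact_force: [0.1, -0.1, -0.7]
gripper_width: 0.623
grip_force: 62.6
```

Call:
{"op": "step_arm", "data": {
  "series": [
    {"fingers":0.3,"linear":[0,0,0.1],"turn":[0,0,0]},
    {"fingers":0.3,"linear":[0,0,0],"turn":[0,0,0]},
    {"fingers":0.9,"linear":[0,0,0],"turn":[0,0,0]},
    {"fingers":0.9,"linear":[0,0,0],"turn":[0,0,0]},
    {"fingers":0.9,"linear":[0,0,0],"turn":[0,0,0]}
  ]
}}

```text
t: 6.13
ee_pos: [0.6731, 0.1472, 0.035]
ee_rot: [[0.978, -0.208, 0.002], [-0.208, -0.978, 0.0], [0.002, -0.001, -1.0]]
contact_force: [0.2, 0.3, -0.1]
gripper_width: 0.9
grip_force: 0.0
```

Call:
{"op": "step_arm", "data": {
  "series": [
    {"fingers":0.9,"linear":[0,0,-0.5],"turn":[0,0,0]},
    {"fingers":0.9,"linear":[0,0,-1],"turn":[0,0,0]},
    {"fingers":0.9,"linear":[0,0,-1],"turn":[0,0,0]},
    {"fingers":0.9,"linear":[0,0,-1],"turn":[0,0,0]},
    {"fingers":0.9,"linear":[0,0,-1],"turn":[0,0,0]}
  ]
}}

```text
t: 6.55
ee_pos: [0.6727, 0.1469, 0.1491]
ee_rot: [[0.978, -0.208, 0.001], [-0.208, -0.978, 0.0], [0.001, -0.0, -1.0]]
contact_force: [0.1, -0.3, 1.2]
gripper_width: 0.902
grip_force: 0.0
```

Call:
{"op": "step_arm", "data": {
  "series": [
    {"fingers":0.9,"linear":[-1,0,0],"turn":[0,0,0]},
    {"fingers":0.9,"linear":[-1,0,0],"turn":[0,0,0]},
    {"fingers":0.9,"linear":[-1,0,-1],"turn":[0,0,0]},
    {"fingers":0.9,"linear":[-1,0,-1],"turn":[0,0,0]},
    {"fingers":0.9,"linear":[0,0,0],"turn":[0,0,0]}
  ]
}}

```text
t: 6.97
ee_pos: [0.5744, 0.1688, 0.2052]
ee_rot: [[0.978, -0.206, 0.01], [-0.206, -0.978, 0.004], [0.009, -0.006, -1.0]]
contact_force: [1.1, -1.0, 2.0]
gripper_width: 0.901
grip_force: 0.0
```

```bash
cat >> h.py <<'E'
def reds(s,z):
    hsv=cv2.cvtColor(s['color'],cv2.COLOR_BGR2HSV)
    m=(((hsv[...,0]<6)|(hsv[...,0]>172))&(hsv[...,1]>170)&(hsv[...,2]>60)).astype(np.uint8)
    k,l,st,c=cv2.connectedComponentsWithStats(m)
    for i in range(1,k):
        if st[i,4]>40: print('red',st[i],pt(s,*c[i],z).round(4))
E
python3 - <<'E'
from h import *
s=snap('wrist','w3.png'); go(.605,.318,.15,0); q=snap('top','top3.png');reds(q,.054)
cv2.imwrite('pics/m3.png',np.hstack([cv2.resize(s['color'],(400,250)),cv2.resize(q['color'],(400,250))]))
E
```

```text
t 7.0 pos [0.575  0.1687 0.2028] phi -11.9 w 0.90 grip 0.0 F [0.1 0.4 0.6] tilt [0.008 0.004]
 turn z -1.99 lin [ 1.2  -5.97  2.11]
red [305 218  17  17 230] [0.402  0.3799 0.054 ]
red [356 325  10  24 109] [0.1316 0.2727 0.054 ]
```

View pics/m3.png

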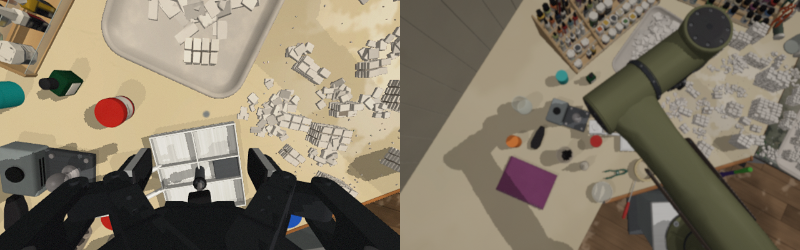

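Call:
{"op": "step_arm", "data": {
  "series": [
    {"fingers":0.9,"linear":[0,0,0],"turn":[0,0,-1]},
    {"fingers":0.9,"linear":[0,0,0],"turn":[0,0,-1]},
    {"fingers":0.9,"linear":[0.2,-1,0],"turn":[0,0,0]},
    {"fingers":0.9,"linear":[0.2,-1,0],"turn":[0,0,0]},
    {"fingers":0.9,"linear":[0.2,-1,0],"turn":[0,0,0]}
  ]
}}

```text
t: 7.48
ee_pos: [0.5901, 0.2431, 0.1961]
ee_rot: [[1.0, -0.002, -0.001], [-0.002, -1.0, -0.0], [-0.001, 0.0, -1.0]]
contact_force: [0.4, 0.6, 0.9]
gripper_width: 0.902
grip_force: 0.0
```

Call:
{"op": "step_arm", "data": {
  "series": [
    {"fingers":0.9,"linear":[0.2,-1,0],"turn":[0,0,0]},
    {"fingers":0.9,"linear":[0.2,-1,0],"turn":[0,0,0]},
    {"fingers":0.9,"linear":[0.2,-1,0],"turn":[0,0,0]},
    {"fingers":0.9,"linear":[0,0,1],"turn":[0,0,0]},
    {"fingers":0.9,"linear":[0,0,1],"turn":[0,0,0]}
  ]
}}

```text
t: 7.9
ee_pos: [0.6055, 0.3195, 0.1462]
ee_rot: [[1.0, 0.001, 0.001], [0.001, -1.0, 0.001], [0.001, -0.001, -1.0]]
contact_force: [0.1, 0.3, -1.4]
gripper_width: 0.903
grip_force: 0.0
```

Call:
{"op": "step_arm", "data": {
  "series": [
    {"fingers":0.9,"linear":[0,0,0],"turn":[0,0,0]},
    {"fingers":0.9,"linear":[0,0,0],"turn":[0,0,0]}
  ]
}}

```text
t: 8.07
ee_pos: [0.6043, 0.3169, 0.1443]
ee_rot: [[1.0, -0.001, -0.003], [-0.001, -1.0, -0.003], [-0.003, 0.003, -1.0]]
contact_force: [0.4, 0.4, 0.5]
gripper_width: 0.897
grip_force: 0.0
```

Run:
```python
from h import *
s=snap('wrist','w4.png'); reds(s,.05); go(.605,.317,.022,0); q=snap('side','side4.png');reds(q,.05)
```

```text
red [ 290  162   58   58 2680] [0.6102 0.3163 0.05  ]
t 8.1 pos [0.6052 0.3173 0.1468] phi -0.0 w 0.90 grip 0.0 F [-0.5 -0.5  0.5] tilt [ 0.    -0.001]
 turn z -0.01 lin [-0.01  0.01  4.99]
red [362 212  19  17 260] [0.6078 0.3146 0.05  ]
red [276 218  19  17 266] [0.4025 0.376  0.05  ]
red [166 301  32   7 201] [0.1242 0.2329 0.05  ]
```

Call:
{"op": "step_arm", "data": {
  "series": [
    {"fingers":0.9,"linear":[0.08,0,1],"turn":[0,0,0]},
    {"fingers":0.9,"linear":[0,0,1],"turn":[0,0,0]},
    {"fingers":0.9,"linear":[0,0,1],"turn":[0,0,0]},
    {"fingers":0.9,"linear":[0,0,1],"turn":[0,0,0]},
    {"fingers":0.9,"linear":[0,0,0.7],"turn":[0,0,0]}
  ]
}}

```text
t: 8.58
ee_pos: [0.6071, 0.3177, 0.0288]
ee_rot: [[1.0, -0.001, 0.001], [-0.001, -1.0, 0.001], [0.001, -0.001, -1.0]]
contact_force: [0.2, -0.1, -2.2]
gripper_width: 0.899
grip_force: 0.0
```

Call:
{"op": "step_arm", "data": {
  "series": [
    {"fingers":0.9,"linear":[0,0,0.3],"turn":[0,0,0]},
    {"fingers":0.9,"linear":[0,0,0],"turn":[0,0,0]},
    {"fingers":0.4,"linear":[0,0,0],"turn":[0,0,0]},
    {"fingers":0.4,"linear":[0,0,0],"turn":[0,0,0]},
    {"fingers":0.4,"linear":[0,0,0],"turn":[0,0,0]}
  ]
}}

```text
t: 9.0
ee_pos: [0.6083, 0.3186, 0.0247]
ee_rot: [[1.0, 0.0, 0.004], [0.0, -1.0, 0.002], [0.004, -0.002, -1.0]]
contact_force: [0.8, -0.4, -0.3]
gripper_width: 0.547
grip_force: 61.5
```

Call:
{"op": "step_arm", "data": {
  "series": [
    {"fingers":0.4,"linear":[0,0,0],"turn":[0,0,0]},
    {"fingers":0.4,"linear":[0,0,-0.5],"turn":[0,0,0]},
    {"fingers":0.4,"linear":[0,0,-1],"turn":[0,0,0]},
    {"fingers":0.4,"linear":[0,0,-1],"turn":[0,0,0]},
    {"fingers":0.4,"linear":[0,0,-1],"turn":[0,0,0]}
  ]
}}

```text
t: 9.42
ee_pos: [0.6064, 0.3176, 0.1104]
ee_rot: [[1.0, -0.0, -0.001], [-0.0, -1.0, -0.0], [-0.001, 0.0, -1.0]]
contact_force: [0.8, -0.0, 0.1]
gripper_width: 0.551
grip_force: 61.7
```

Run:
```python
from h import *
go(.510,.234,.034,-1.3)
```

```text
t 9.4 pos [0.6064 0.3176 0.1104] phi -0.0 w 0.55 grip 61.7 F [ 0.8 -0.   0.1] tilt [-0.001 -0.   ]
 turn z 0.21 lin [-3.78  3.43  3.05]
```

Call:
{"op": "step_arm", "data": {
  "series": [
    {"fingers":0.4,"linear":[-0.6,0,-0.4],"turn":[0,0,0.21]},
    {"fingers":0.4,"linear":[-0.9,0.8,0],"turn":[0,0,0]},
    {"fingers":0.4,"linear":[-0.9,0.9,0],"turn":[0,0,0]},
    {"fingers":0.4,"linear":[-0.9,0.9,0],"turn":[0,0,0]},
    {"fingers":0.4,"linear":[-0.48,0.83,0],"turn":[0,0,0]}
  ]
}}

```text
t: 9.83
ee_pos: [0.5084, 0.233, 0.1195]
ee_rot: [[1.0, -0.021, -0.0], [-0.021, -1.0, 0.001], [-0.0, -0.001, -1.0]]
contact_force: [1.1, 0.0, -1.4]
gripper_width: 0.554
grip_force: 61.8
```

Call:
{"op": "step_arm", "data": {
  "series": [
    {"fingers":0.4,"linear":[0,0,0],"turn":[0,0,0]},
    {"fingers":0.4,"linear":[0,0,0],"turn":[0,0,0]}
  ]
}}

```text
t: 10.0
ee_pos: [0.5101, 0.2334, 0.1203]
ee_rot: [[1.0, -0.023, 0.001], [-0.023, -1.0, 0.001], [0.001, -0.002, -1.0]]
contact_force: [0.2, 0.5, -1.3]
gripper_width: 0.551
grip_force: 61.9
```

Run:
```python
from h import *
go(.510,.234,.036,-1.3); s=snap('wrist','w5.png'); q=snap('side','side5.png')
cv2.imwrite('pics/m5.png',np.hstack([cv2.resize(s['color'],(480,300)),cv2.resize(q['color'][160:310,250:410],(320,300))]))
```

```text
t 10.0 pos [0.5101 0.2334 0.1203] phi -1.3 w 0.55 grip 61.9 F [ 0.2  0.5 -1.3] tilt [0.001 0.001]
 turn z 0.0 lin [-0.   -0.02  3.37]
```

View pics/m5.png

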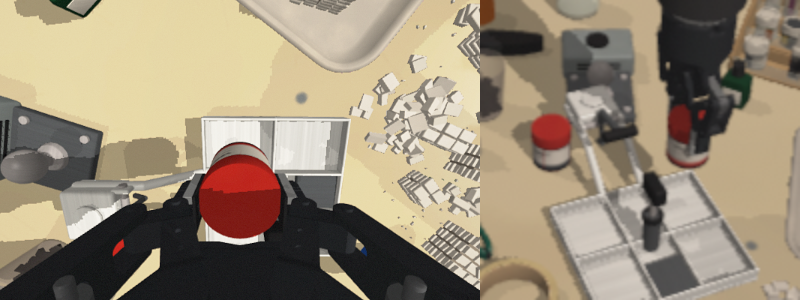

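Call:
{"op": "step_arm", "data": {
  "series": [
    {"fingers":0.4,"linear":[0,0,1],"turn":[0,0,0]},
    {"fingers":0.4,"linear":[0,0,1],"turn":[0,0,0]},
    {"fingers":0.4,"linear":[0,0,0.7],"turn":[0,0,0]},
    {"fingers":0.4,"linear":[0,0,0.4],"turn":[0,0,0]},
    {"fingers":0.4,"linear":[0,0,0.2],"turn":[0,0,0]}
  ]
}}

```text
t: 10.52
ee_pos: [0.5099, 0.2337, 0.0344]
ee_rot: [[1.0, -0.022, -0.003], [-0.022, -1.0, -0.002], [-0.002, 0.002, -1.0]]
contact_force: [-9.0, -3.4, 21.6]
gripper_width: 0.554
grip_force: 64.8
```

Call:
{"op": "step_arm", "data": {
  "series": [
    {"fingers":0.4,"linear":[0,0,0.1],"turn":[0,0,0]},
    {"fingers":0.4,"linear":[0,0,0],"turn":[0,0,0]}
  ]
}}

```text
t: 10.68
ee_pos: [0.5111, 0.2344, 0.0349]
ee_rot: [[1.0, -0.022, 0.001], [-0.022, -1.0, 0.0], [0.001, -0.0, -1.0]]
contact_force: [-0.7, -0.7, -0.6]
gripper_width: 0.55
grip_force: 61.9
```

Call:
{"op": "step_arm", "data": {
  "series": [
    {"fingers":0.85,"linear":[0,0,0],"turn":[0,0,0]},
    {"fingers":0.85,"linear":[0,0,0],"turn":[0,0,0]},
    {"fingers":0.85,"linear":[0,0,0],"turn":[0,0,0]},
    {"fingers":0.85,"linear":[0,0,-0.5],"turn":[0,0,0]},
    {"fingers":0.85,"linear":[0,0,-1],"turn":[0,0,0]}
  ]
}}

```text
t: 11.1
ee_pos: [0.5088, 0.2328, 0.0692]
ee_rot: [[1.0, -0.022, -0.005], [-0.022, -1.0, -0.003], [-0.005, 0.003, -1.0]]
contact_force: [-0.4, 0.3, -0.2]
gripper_width: 0.85
grip_force: 0.0
```

Call:
{"op": "step_arm", "data": {
  "series": [
    {"fingers":0.85,"linear":[0,0,-1],"turn":[0,0,0]},
    {"fingers":0.85,"linear":[0,0,-1],"turn":[0,0,0]},
    {"fingers":0.85,"linear":[0,0,-1],"turn":[0,0,0]},
    {"fingers":0.85,"linear":[-0.9,-0.8,-1],"turn":[0,0,0]},
    {"fingers":0.85,"linear":[-0.9,-0.8,-1],"turn":[0,0,0]}
  ]
}}

```text
t: 11.52
ee_pos: [0.4663, 0.2743, 0.1987]
ee_rot: [[1.0, -0.025, 0.001], [-0.025, -1.0, 0.0], [0.001, -0.0, -1.0]]
contact_force: [1.2, 1.7, 0.3]
gripper_width: 0.849
grip_force: 0.0
```

Call:
{"op": "step_arm", "data": {
  "series": [
    {"fingers":0.85,"linear":[-0.9,-1,0],"turn":[0,0,0]},
    {"fingers":0.85,"linear":[-0.9,-1,0],"turn":[0,0,0]},
    {"fingers":0.85,"linear":[-0.9,-1,0],"turn":[0,0,0]},
    {"fingers":0.85,"linear":[0,-1,0],"turn":[0,0,0]},
    {"fingers":0.85,"linear":[0,0,0],"turn":[0,0,0]}
  ]
}}

```text
t: 11.93
ee_pos: [0.3997, 0.3795, 0.1972]
ee_rot: [[1.0, -0.019, 0.0], [-0.019, -1.0, 0.001], [0.0, -0.001, -1.0]]
contact_force: [0.4, -1.0, -1.1]
gripper_width: 0.853
grip_force: 0.0
```

Run:
```python
from h import *
s=snap('wrist','w6.png'); go(.402,.379,.15,0); q=snap('side','side6.png'); reds(q,.05);reds(s,.05)
cv2.imwrite('pics/m6.png',np.hstack([cv2.resize(s['color'],(480,300)),cv2.resize(q['color'][160:310,250:410],(320,300))]))
```

```text
t 12.0 pos [0.4002 0.3779 0.1971] phi -1.1 w 0.85 grip 0.0 F [-0.1 -0.6 -0.8] tilt [0. 0.]
 turn z -0.19 lin [ 0.07 -0.04  1.88]
red [276 218  19  17 265] [0.4025 0.376  0.05  ]
red [342 241  21  19 316] [0.5158 0.2398 0.05  ]
red [166 301  32   7 201] [0.1242 0.2329 0.05  ]
red [ 448   29   63   61 2983] [0.5142 0.2295 0.05  ]
red [ 296  159   48   45 1775] [0.4037 0.3787 0.05  ]
```

View pics/m6.png

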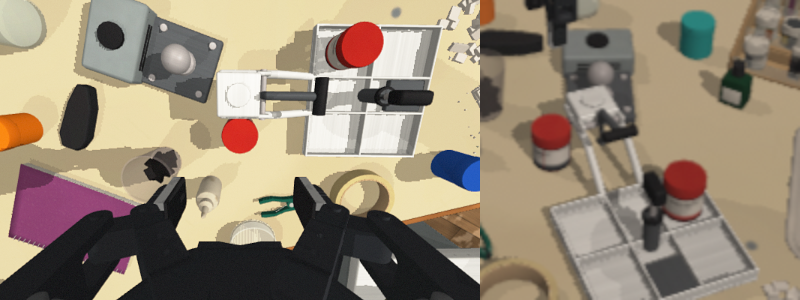

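Call:
{"op": "step_arm", "data": {
  "series": [
    {"fingers":0.85,"linear":[0.04,-0.04,1],"turn":[0,0,-0.19]},
    {"fingers":0.85,"linear":[0,0,1],"turn":[0,0,0]},
    {"fingers":0.85,"linear":[0,0,1],"turn":[0,0,0]},
    {"fingers":0.85,"linear":[0,0,1],"turn":[0,0,0]},
    {"fingers":0.85,"linear":[0,0,1],"turn":[0,0,0]}
  ]
}}

```text
t: 12.45
ee_pos: [0.4027, 0.3764, 0.0711]
ee_rot: [[1.0, -0.004, 0.001], [-0.004, -1.0, 0.001], [0.001, -0.001, -1.0]]
contact_force: [-0.5, -1.1, -0.5]
gripper_width: 0.849
grip_force: 0.0
```

Call:
{"op": "step_arm", "data": {
  "series": [
    {"fingers":0.85,"linear":[0,0,1],"turn":[0,0,0]},
    {"fingers":0.85,"linear":[0,0,0.6],"turn":[0,0,0]},
    {"fingers":0.85,"linear":[0,0,0.3],"turn":[0,0,0]},
    {"fingers":0.85,"linear":[0,0,0],"turn":[0,0,0]},
    {"fingers":0.4,"linear":[0,0,0],"turn":[0,0,0]}
  ]
}}

```text
t: 12.87
ee_pos: [0.4028, 0.3772, 0.025]
ee_rot: [[1.0, -0.003, 0.001], [-0.003, -1.0, 0.001], [0.001, -0.001, -1.0]]
contact_force: [-0.1, -0.1, 0.8]
gripper_width: 0.728
grip_force: 0.0
```

Call:
{"op": "step_arm", "data": {
  "series": [
    {"fingers":0.4,"linear":[0,0,0],"turn":[0,0,0]},
    {"fingers":0.4,"linear":[0,0,0],"turn":[0,0,0]},
    {"fingers":0.4,"linear":[0,0,0],"turn":[0,0,0]},
    {"fingers":0.4,"linear":[0,0,0],"turn":[0,0,0]}
  ]
}}

```text
t: 13.2
ee_pos: [0.4031, 0.3784, 0.0262]
ee_rot: [[1.0, -0.002, 0.003], [-0.002, -1.0, 0.003], [0.003, -0.003, -1.0]]
contact_force: [0.9, -1.6, 6.0]
gripper_width: 0.556
grip_force: 62.4
```

Call:
{"op": "step_arm", "data": {
  "series": [
    {"fingers":0.4,"linear":[0,0,-0.5],"turn":[0,0,0]},
    {"fingers":0.4,"linear":[0,0,-1],"turn":[0,0,0]},
    {"fingers":0.4,"linear":[0,0,-1],"turn":[0,0,0]},
    {"fingers":0.4,"linear":[0,0,-1],"turn":[0,0,0]},
    {"fingers":0.4,"linear":[0,0,-1],"turn":[0,0,0]}
  ]
}}

```text
t: 13.62
ee_pos: [0.4017, 0.377, 0.138]
ee_rot: [[1.0, -0.002, -0.001], [-0.002, -1.0, -0.0], [-0.001, 0.0, -1.0]]
contact_force: [0.6, -0.1, -0.7]
gripper_width: 0.556
grip_force: 61.9
```

Run:
```python
from h import *
go(.394,.154,.035,-1.3); q=snap('side','side7.png'); reds(q,.05)
s=load('w6.png')
A=np.array([pt(s,u/.75,v/.75,.024) for u,v in [(316,25),(441,27),(414,157),(304,155)]]);c=A.mean(0);print(c,[float(np.linalg.norm(A[i]-A[i-1]).round(4)) for i in range(4)],[float(np.degrees(np.arctan2(*(A[i]-A[i-1])[[1,0]])).round(1)) for i in range(4)])
```

```text
t 13.6 pos [0.4017 0.377  0.138 ] phi -0.1 w 0.56 grip 61.9 F [ 0.6 -0.1 -0.7] tilt [-0.001 -0.   ]
 turn z 0.19 lin [-0.1   8.92  4.12]
red [275 182   8  17 108] [0.4364 0.517  0.05  ]
red [342 241  21  19 316] [0.5159 0.2397 0.05  ]
red [166 301  31   7 199] [0.1242 0.2329 0.05  ]
[0.45168371 0.19577977 0.024     ] [0.1779, 0.1639, 0.1786, 0.1678] [-1.7, -92.0, 179.5, 87.8]
```

Call:
{"op": "step_arm", "data": {
  "series": [
    {"fingers":0.4,"linear":[0,0.5,-0.3],"turn":[0,0,0.24]},
    {"fingers":0.4,"linear":[-0.05,0.95,0],"turn":[0,0,0]},
    {"fingers":0.4,"linear":[-0.05,0.95,0],"turn":[0,0,0]},
    {"fingers":0.4,"linear":[0,0.95,0],"turn":[0,0,0]},
    {"fingers":0.4,"linear":[0,0.95,0],"turn":[0,0,0]}
  ]
}}

```text
t: 14.08
ee_pos: [0.3964, 0.2688, 0.144]
ee_rot: [[1.0, -0.027, -0.001], [-0.027, -1.0, -0.0], [-0.001, 0.0, -1.0]]
contact_force: [0.6, 0.2, -0.6]
gripper_width: 0.556
grip_force: 61.9
```

Call:
{"op": "step_arm", "data": {
  "series": [
    {"fingers":0.4,"linear":[0,0.95,0],"turn":[0,0,0]},
    {"fingers":0.4,"linear":[0,0.95,0],"turn":[0,0,0]},
    {"fingers":0.4,"linear":[0,0.95,0],"turn":[0,0,0]},
    {"fingers":0.4,"linear":[0,0.95,0],"turn":[0,0,0]},
    {"fingers":0.4,"linear":[0,0.74,0],"turn":[0,0,0]}
  ]
}}

```text
t: 14.5
ee_pos: [0.3933, 0.155, 0.1443]
ee_rot: [[1.0, -0.028, -0.0], [-0.028, -1.0, 0.0], [-0.0, -0.0, -1.0]]
contact_force: [0.9, -0.2, -0.5]
gripper_width: 0.557
grip_force: 61.9
```

Call:
{"op": "step_arm", "data": {
  "series": [
    {"fingers":0.4,"linear":[0,0,0],"turn":[0,0,0]},
    {"fingers":0.4,"linear":[0,0,0],"turn":[0,0,0]}
  ]
}}

```text
t: 14.67
ee_pos: [0.3937, 0.1559, 0.1444]
ee_rot: [[1.0, -0.029, 0.0], [-0.029, -1.0, 0.001], [0.0, -0.001, -1.0]]
contact_force: [-1.1, 0.1, -0.7]
gripper_width: 0.555
grip_force: 62.0
```

Run:
```python
from h import *
go(.393,.156,.036,-1.5); snap('wrist','w8.png'); snap('side','side8.png')
```

```text
t 14.7 pos [0.3937 0.1559 0.1444] phi -1.7 w 0.55 grip 62.0 F [-1.1  0.1 -0.7] tilt [0.    0.001]
 turn z -0.03 lin [-0.03 -0.    4.33]
```

View pics/w8.png

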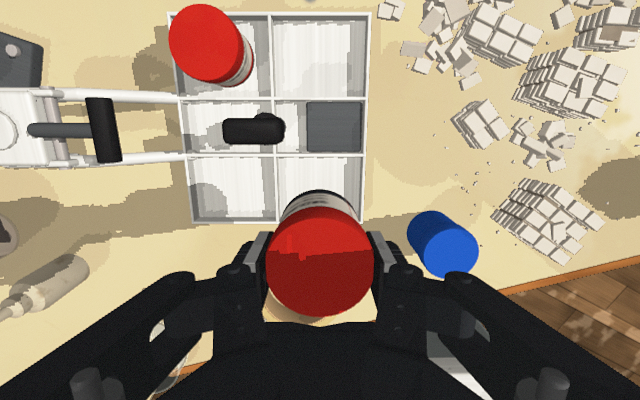

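Run:
```python
from h import *
s=load('w8.png')
A=np.array([pt(s,u,v,.024) for u,v in [(168,13),(369,13),(364,223),(192,222)]]);c=A.mean(0);print(c,[float(np.linalg.norm(A[i]-A[i-1]).round(4)) for i in range(4)],[float(np.degrees(np.arctan2(*(A[i]-A[i-1])[[1,0]])).round(1)) for i in range(4)])
```

```text
[0.4524965  0.19380989 0.024     ] [0.1786, 0.1618, 0.1794, 0.1661] [-2.0, -91.7, 179.3, 88.0]
```

Call:
{"op": "step_arm", "data": {
  "series": [
    {"fingers":0.4,"linear":[0,0,1],"turn":[0,0,0]},
    {"fingers":0.4,"linear":[0,0,1],"turn":[0,0,0]},
    {"fingers":0.4,"linear":[0,0,1],"turn":[0,0,0]},
    {"fingers":0.4,"linear":[0,0,0.6],"turn":[0,0,0]},
    {"fingers":0.4,"linear":[0,0,0.4],"turn":[0,0,0]}
  ]
}}

```text
t: 15.18
ee_pos: [0.3927, 0.1564, 0.0415]
ee_rot: [[1.0, -0.027, -0.003], [-0.027, -1.0, -0.002], [-0.003, 0.002, -1.0]]
contact_force: [-0.2, 0.7, -1.7]
gripper_width: 0.557
grip_force: 62.0
```

Call:
{"op": "step_arm", "data": {
  "series": [
    {"fingers":0.4,"linear":[0,0,0.2],"turn":[0,0,0]},
    {"fingers":0.4,"linear":[0,0,0.1],"turn":[0,0,0]},
    {"fingers":0.4,"linear":[0,0,0],"turn":[0,0,0]}
  ]
}}

```text
t: 15.43
ee_pos: [0.3941, 0.1569, 0.0369]
ee_rot: [[1.0, -0.027, 0.001], [-0.027, -1.0, 0.0], [0.001, -0.0, -1.0]]
contact_force: [0.0, -0.4, -0.5]
gripper_width: 0.558
grip_force: 62.0
```

Call:
{"op": "step_arm", "data": {
  "series": [
    {"fingers":0.8,"linear":[0,0,0],"turn":[0,0,0]},
    {"fingers":0.8,"linear":[0,0,0],"turn":[0,0,0]},
    {"fingers":0.8,"linear":[0,0,0],"turn":[0,0,0]},
    {"fingers":0.8,"linear":[0,0,-0.5],"turn":[0,0,0]},
    {"fingers":0.8,"linear":[0,0,-1],"turn":[0,0,0]}
  ]
}}

```text
t: 15.85
ee_pos: [0.3924, 0.1555, 0.0718]
ee_rot: [[1.0, -0.028, -0.004], [-0.028, -1.0, -0.003], [-0.004, 0.003, -1.0]]
contact_force: [0.4, 0.4, -0.0]
gripper_width: 0.799
grip_force: 0.0
```

Call:
{"op": "step_arm", "data": {
  "series": [
    {"fingers":0.8,"linear":[0,0,-1],"turn":[0,0,0]},
    {"fingers":0.8,"linear":[0,0,-1],"turn":[0,0,0]},
    {"fingers":0.8,"linear":[0,0,-1],"turn":[0,0,0]},
    {"fingers":0.8,"linear":[0,0,-1],"turn":[0,0,0]},
    {"fingers":0.8,"linear":[0,0,-1],"turn":[0,0,0]}
  ]
}}

```text
t: 16.27
ee_pos: [0.3938, 0.1564, 0.2007]
ee_rot: [[1.0, -0.028, 0.001], [-0.028, -1.0, 0.001], [0.001, -0.001, -1.0]]
contact_force: [1.0, 1.1, -0.1]
gripper_width: 0.801
grip_force: 0.0
```

Run:
```python
from h import *
go(.4545,.285,.18,-1.5); print(manip.observe()['qpos']); s=snap('wrist','w9.png'); q=snap('side','side9.png'); reds(q,.06);
cv2.imwrite('pics/m9.png',np.hstack([cv2.resize(s['color'],(480,300)),cv2.resize(q['color'][160:310,250:410],(320,300))]))
w=load('w8.png'); print(pt(w,103,130,.088))
```

```text
t 16.3 pos [0.3938 0.1564 0.2007] phi -1.6 w 0.80 grip 0.0 F [ 1.   1.1 -0.1] tilt [0.001 0.001]
 turn z -0.01 lin [ 2.29 -5.21  0.83]
[ 4.92980755e+01 -2.60132698e+01 -2.24611994e+01  1.14321614e-02
 -9.34828999e+01  3.91239323e+01]
red [342 241  21  19 317] [0.5106 0.2309 0.06  ]
red [308 279  22  21 395] [0.3934 0.1544 0.06  ]
red [166 301  32   7 200] [0.1243 0.2241 0.06  ]
[0.45562843 0.29859739 0.088     ]
```

View pics/m9.png

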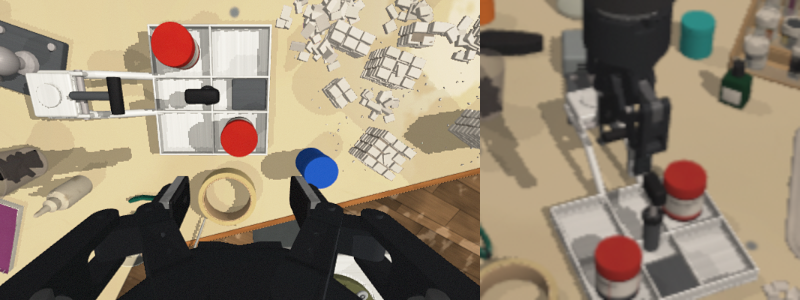

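```bash
cat >> h.py <<'E'
def tri(*obs):
    A=[];b=[]
    for s,u,v in obs:
        o,d=ray(s,u,v); d=d/np.linalg.norm(d); P=np.eye(3)-np.outer(d,d); A.append(P); b.append(P@o)
    A=np.vstack(A);b=np.hstack(b);x,r,_,_=np.linalg.lstsq(A,b,rcond=None); return x.round(4), np.sqrt(r).round(4)
E
python3 - <<'E'
from h import *
t,s,w1,w8,w9,w6=[load(f) for f in('top0.png','side0.png','w1.png','w8.png','w9.png','w6.png')]
T=(t,220+494.5/3.8-.5,125+292.5/3.8-.5);S=(s,265+197.5/3.6-.5,165+222.5/3.6-.5)
print(tri(T,S),tri(T,S,(w1,170,145),(w8,103,130)),tri((w6,319/.75,96/.75),(w9,117/.75,96/.75),(w1,170,145),(w8,103,130)))
E
```

```text
(array([0.4545, 0.2913, 0.1001]), array([0.0004])) (array([0.4554, 0.2912, 0.0988]), array([0.002])) (array([0.4557, 0.2909, 0.0971]), array([0.0018]))
```

Call:
{"op": "step_arm", "data": {
  "series": [
    {"fingers":0.7,"linear":[0.39,-0.91,0],"turn":[0,0,0]},
    {"fingers":0.7,"linear":[0.39,-0.91,0],"turn":[0,0,0]},
    {"fingers":0.7,"linear":[0.39,-0.91,0],"turn":[0,0,0]},
    {"fingers":0.7,"linear":[0.39,-0.91,0],"turn":[0,0,0]},
    {"fingers":0.7,"linear":[0.39,-0.91,0],"turn":[0,0,0]}
  ]
}}

```text
t: 16.78
ee_pos: [0.4461, 0.2699, 0.1987]
ee_rot: [[1.0, -0.028, 0.0], [-0.028, -1.0, 0.0], [0.0, -0.0, -1.0]]
contact_force: [0.5, -0.4, 0.6]
gripper_width: 0.702
grip_force: 0.0
```

Call:
{"op": "step_arm", "data": {
  "series": [
    {"fingers":0.7,"linear":[0.39,-0.91,0],"turn":[0,0,0]},
    {"fingers":0.7,"linear":[0,0,0],"turn":[0,0,1]},
    {"fingers":0.7,"linear":[0,0,0],"turn":[0,0,1]},
    {"fingers":0.7,"linear":[0,0,0],"turn":[0,0,1]},
    {"fingers":0.7,"linear":[0,0,0],"turn":[0,0,1]}
  ]
}}

```text
t: 17.2
ee_pos: [0.456, 0.2915, 0.1984]
ee_rot: [[0.9, -0.436, -0.0], [-0.436, -0.9, -0.0], [-0.0, 0.001, -1.0]]
contact_force: [0.2, 0.0, -0.6]
gripper_width: 0.699
grip_force: 0.0
```

Call:
{"op": "step_arm", "data": {
  "series": [
    {"fingers":0.7,"linear":[0,0,0],"turn":[0,0,1]},
    {"fingers":0.7,"linear":[0,0,0],"turn":[0,0,1]},
    {"fingers":0.7,"linear":[0,0,0],"turn":[0,0,1]},
    {"fingers":0.7,"linear":[0,0,0],"turn":[0,0,1]},
    {"fingers":0.7,"linear":[0,0,0],"turn":[0,0,1]}
  ]
}}

```text
t: 17.62
ee_pos: [0.456, 0.2913, 0.1986]
ee_rot: [[0.561, -0.828, 0.0], [-0.828, -0.561, -0.0], [0.0, 0.0, -1.0]]
contact_force: [-0.5, -0.8, 0.0]
gripper_width: 0.697
grip_force: 0.0
```

Call:
{"op": "step_arm", "data": {
  "series": [
    {"fingers":0.7,"linear":[0,0,0],"turn":[0,0,1]},
    {"fingers":0.7,"linear":[0,0,0],"turn":[0,0,1]},
    {"fingers":0.7,"linear":[0,0,0],"turn":[0,0,1]},
    {"fingers":0.7,"linear":[0,0,0],"turn":[0,0,1]},
    {"fingers":0.7,"linear":[0,0,0],"turn":[0,0,1]}
  ]
}}

```text
t: 18.03
ee_pos: [0.456, 0.2913, 0.1987]
ee_rot: [[0.072, -0.997, -0.0], [-0.997, -0.072, -0.0], [0.0, 0.0, -1.0]]
contact_force: [0.3, 1.0, 0.4]
gripper_width: 0.702
grip_force: 0.0
```

Call:
{"op": "step_arm", "data": {
  "series": [
    {"fingers":0.7,"linear":[0,0,0],"turn":[0,0,1]},
    {"fingers":0.7,"linear":[0,0,0],"turn":[0,0,0]},
    {"fingers":0.7,"linear":[0,0,0],"turn":[0,0,0]}
  ]
}}

```text
t: 18.28
ee_pos: [0.456, 0.2913, 0.1987]
ee_rot: [[-0.024, -1.0, -0.0], [-1.0, 0.024, -0.0], [0.0, 0.0, -1.0]]
contact_force: [0.6, 0.4, -0.4]
gripper_width: 0.701
grip_force: 0.0
```

Run:
```python
from h import *
go(.4555,.291,.083,-91.6); s=snap('wrist','w10.png');print(manip.observe()['qpos'].round(1))
```

```text
t 18.3 pos [0.456  0.2913 0.1987] phi -91.4 w 0.70 grip 0.0 F [ 0.6  0.4 -0.4] tilt [-0. -0.]
 turn z 0.03 lin [0.01 0.02 4.63]
[ 53.9  -6.8  -7.3   0.  -89.4 -55.3]
```

View pics/w10.png

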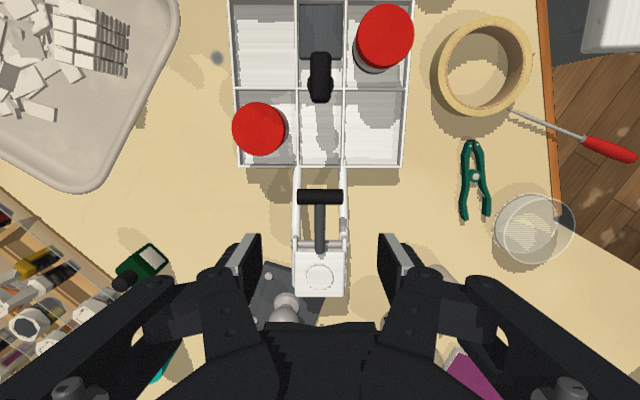

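Call:
{"op": "step_arm", "data": {
  "series": [
    {"fingers":0.7,"linear":[0,0,1],"turn":[0,0,0]},
    {"fingers":0.7,"linear":[0,0,1],"turn":[0,0,0]},
    {"fingers":0.7,"linear":[0,0,1],"turn":[0,0,0]},
    {"fingers":0.7,"linear":[0,0,1],"turn":[0,0,0]},
    {"fingers":0.7,"linear":[0,0,0.6],"turn":[0,0,0]}
  ]
}}

```text
t: 18.75
ee_pos: [0.455, 0.2905, 0.0807]
ee_rot: [[-0.025, -1.0, -0.003], [-1.0, 0.025, -0.002], [0.002, 0.003, -1.0]]
contact_force: [-0.3, -0.4, -1.3]
gripper_width: 0.699
grip_force: 0.0
```

Call:
{"op": "step_arm", "data": {
  "series": [
    {"fingers":0.7,"linear":[0,0,0],"turn":[0,0,0]},
    {"fingers":0.3,"linear":[0,0,0],"turn":[0,0,0]},
    {"fingers":0.3,"linear":[0,0,0],"turn":[0,0,0]},
    {"fingers":0.3,"linear":[0,0,0],"turn":[0,0,0]},
    {"fingers":0.3,"linear":[0,0,0],"turn":[0,0,0]}
  ]
}}

```text
t: 19.17
ee_pos: [0.4566, 0.2917, 0.0854]
ee_rot: [[-0.027, -1.0, 0.002], [-1.0, 0.027, 0.001], [-0.001, -0.002, -1.0]]
contact_force: [-0.7, -1.0, 0.8]
gripper_width: 0.451
grip_force: 60.4
```

Call:
{"op": "step_arm", "data": {
  "series": [
    {"fingers":0.3,"linear":[-0.15,0,-0.23],"turn":[0,0,0]},
    {"fingers":0.3,"linear":[-0.16,0,-0.21],"turn":[0,0,0]},
    {"fingers":0.3,"linear":[-0.2,0,-0.2],"turn":[0,0,0]},
    {"fingers":0.3,"linear":[-0.2,0,-0.19],"turn":[0,0,0]},
    {"fingers":0.3,"linear":[-0.25,0,-0.17],"turn":[0,0,0]}
  ]
}}

```text
t: 19.58
ee_pos: [0.4566, 0.3158, 0.1092]
ee_rot: [[-0.027, -1.0, -0.0], [-1.0, 0.027, -0.0], [0.0, 0.0, -1.0]]
contact_force: [0.1, -1.6, -3.5]
gripper_width: 0.452
grip_force: 60.6
```

Call:
{"op": "step_arm", "data": {
  "series": [
    {"fingers":0.3,"linear":[-0.27,0,-0.15],"turn":[0,0,0]},
    {"fingers":0.3,"linear":[-0.26,0,-0.11],"turn":[0,0,0]},
    {"fingers":0.3,"linear":[-0.27,0,-0.07],"turn":[0,0,0]},
    {"fingers":0.3,"linear":[0,0,0],"turn":[0,0,0]}
  ]
}}

```text
t: 19.92
ee_pos: [0.4573, 0.337, 0.1174]
ee_rot: [[-0.027, -1.0, 0.0], [-1.0, 0.027, 0.001], [-0.001, -0.0, -1.0]]
contact_force: [-0.6, -0.5, -1.4]
gripper_width: 0.452
grip_force: 60.7
```

Call:
{"op": "step_arm", "data": {
  "series": [
    {"fingers":0.7,"linear":[0,0,0],"turn":[0,0,0]},
    {"fingers":0.7,"linear":[0,0,0],"turn":[0,0,0]},
    {"fingers":0.7,"linear":[0,0,0],"turn":[0,0,0]},
    {"fingers":0.7,"linear":[0,0,-1],"turn":[0,0,0]},
    {"fingers":0.7,"linear":[0,0,-1],"turn":[0,0,0]}
  ]
}}

```text
t: 20.33
ee_pos: [0.4567, 0.3345, 0.1664]
ee_rot: [[-0.028, -1.0, -0.002], [-1.0, 0.028, -0.002], [0.002, 0.002, -1.0]]
contact_force: [1.0, -0.5, 1.1]
gripper_width: 0.7
grip_force: 0.0
```

Call:
{"op": "step_arm", "data": {
  "series": [
    {"fingers":0.7,"linear":[0,0,-1],"turn":[0,0,0]},
    {"fingers":0.7,"linear":[1,0,-1],"turn":[0,0,0]},
    {"fingers":0.7,"linear":[1,0,0],"turn":[0,0,0]},
    {"fingers":0.7,"linear":[1,0,0],"turn":[0,0,0]},
    {"fingers":0.7,"linear":[1,0,0],"turn":[0,0,0]}
  ]
}}

```text
t: 20.75
ee_pos: [0.4545, 0.2345, 0.2181]
ee_rot: [[-0.027, -1.0, 0.002], [-1.0, 0.027, 0.002], [-0.002, -0.001, -1.0]]
contact_force: [1.2, -0.1, 0.8]
gripper_width: 0.7
grip_force: 0.0
```

Run:
```python
from h import *
go(.4525,.195,.085,-91.6); s=snap('wrist','w11.png'); q=snap('side','side11.png'); t=snap('top','top11.png');reds(q,.06)
cv2.imwrite('pics/m11.png',np.hstack([cv2.resize(s['color'],(480,300)),cv2.resize(q['color'][160:310,250:410],(320,300))]))
```

```text
t 20.8 pos [0.4545 0.2345 0.2181] phi -91.6 w 0.70 grip 0.0 F [ 1.2 -0.1  0.8] tilt [0.002 0.002]
 turn z 0.01 lin [1.58 0.04 5.32]
red [332 226  20  18 286] [0.5105 0.2858 0.06  ]
red [298 261  22  20 358] [0.3945 0.2095 0.06  ]
red [166 301  32   7 201] [0.1242 0.2242 0.06  ]
```

View pics/m11.png

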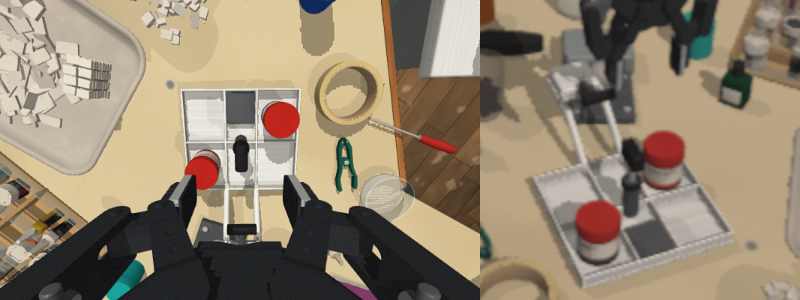

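Run:
```python
from h import *
w=load('w11.png');q=load('side11.png');t=load('top11.png')
k=1/.75
A=np.array([pt(w,u*k,v*k,.024) for u,v in [(181,91),(300,89),(297,187)]]);print(A.round(4),np.linalg.norm(A[0]-A[1]),np.linalg.norm(A[2]-A[1]),'centre',((A[0]+A[2])/2).round(4))
Sd=lambda u,v:(q,250+(u-480)/2,160+v/2)
print('bar',tri((w,242*k,230*k),Sd(597,96)))
print('grip',tri((w,241*k,150*k),Sd(631,155)))
S2=[Sd(535,175),Sd(585,280),Sd(733,238)]
print('side corners',[pt(*x,.024).round(4) for x in S2])
print('head side',pt(*Sd(575,78),.078).round(4))
print(proj(w,np.array([.4995,.456,.0495])))
```

```text
[[0.5404 0.169  0.024 ]
 [0.3618 0.1711 0.024 ]
 [0.3597 0.3313 0.024 ]] 0.17858316898067905 0.16027056510270074 centre [0.4501 0.2502 0.024 ]
bar (array([0.4539, 0.3524, 0.1075]), array([0.0005]))
grip (array([0.4501, 0.2411, 0.1094]), array([0.0043]))
side corners [array([0.3678, 0.337 , 0.024 ]), array([0.3631, 0.1679, 0.024 ]), array([0.5379, 0.1594, 0.024 ])]
head side [0.4563 0.4292 0.078 ]
[289.33364847 348.51496165]
```

Call:
{"op": "step_arm", "data": {
  "series": [
    {"fingers":0,"linear":[-1,0,0],"turn":[0,0,0]},
    {"fingers":0,"linear":[-1,0,0],"turn":[0,0,0]},
    {"fingers":0,"linear":[-1,0,0],"turn":[0,0,0]},
    {"fingers":0,"linear":[-0.5,0,0],"turn":[0,0,0]},
    {"fingers":0,"linear":[0,0,0],"turn":[0,0,0]}
  ]
}}

```text
t: 21.32
ee_pos: [0.4564, 0.3252, 0.216]
ee_rot: [[-0.025, -1.0, -0.001], [-1.0, 0.025, -0.001], [0.001, 0.001, -1.0]]
contact_force: [0.3, 0.2, -0.4]
gripper_width: 0.011
grip_force: 0.0
```

Call:
{"op": "step_arm", "data": {
  "series": [
    {"fingers":0,"linear":[0,0,0],"turn":[0,0,0]},
    {"fingers":0,"linear":[0,0,1],"turn":[0,0,0]},
    {"fingers":0,"linear":[0,0,1],"turn":[0,0,0]},
    {"fingers":0,"linear":[0,0,1],"turn":[0,0,0]},
    {"fingers":0,"linear":[0,0,1],"turn":[0,0,0]}
  ]
}}

```text
t: 21.73
ee_pos: [0.457, 0.3221, 0.1164]
ee_rot: [[-0.028, -1.0, 0.001], [-1.0, 0.028, 0.001], [-0.001, -0.001, -1.0]]
contact_force: [0.3, 0.5, 0.8]
gripper_width: -0.003
grip_force: 0.0
```

Call:
{"op": "step_arm", "data": {
  "series": [
    {"fingers":0,"linear":[0,0,0.9],"turn":[0,0,0]},
    {"fingers":0,"linear":[0,0,0],"turn":[0,0,0]},
    {"fingers":0,"linear":[-0.25,0,0],"turn":[0,0,0]},
    {"fingers":0,"linear":[-0.2,0,0],"turn":[0,0,0]},
    {"fingers":0,"linear":[0,0,0],"turn":[0,0,0]}
  ]
}}

```text
t: 22.15
ee_pos: [0.4581, 0.3349, 0.0971]
ee_rot: [[-0.027, -1.0, 0.003], [-1.0, 0.027, 0.001], [-0.001, -0.003, -1.0]]
contact_force: [-0.3, -2.6, 2.4]
gripper_width: 0.001
grip_force: 1.7
```

Call:
{"op": "step_arm", "data": {
  "series": [
    {"fingers":0,"linear":[-0.16,0,-0.18],"turn":[0,0,0]},
    {"fingers":0,"linear":[-0.16,0,-0.18],"turn":[0,0,0]},
    {"fingers":0,"linear":[-0.19,0,-0.14],"turn":[0,0,0]},
    {"fingers":0,"linear":[-0.19,0,-0.13],"turn":[0,0,0]},
    {"fingers":0,"linear":[-0.21,0,-0.1],"turn":[0,0,0]}
  ]
}}

```text
t: 22.57
ee_pos: [0.4581, 0.3576, 0.1139]
ee_rot: [[-0.027, -1.0, 0.001], [-1.0, 0.027, 0.001], [-0.001, -0.001, -1.0]]
contact_force: [-0.2, -2.5, 1.1]
gripper_width: 0.005
grip_force: 1.2
```

Call:
{"op": "step_arm", "data": {
  "series": [
    {"fingers":0,"linear":[-0.21,0,-0.1],"turn":[0,0,0]},
    {"fingers":0,"linear":[-0.22,0,-0.07],"turn":[0,0,0]},
    {"fingers":0,"linear":[-0.23,0,-0.06],"turn":[0,0,0]},
    {"fingers":0,"linear":[0,0,0],"turn":[0,0,0]},
    {"fingers":0,"linear":[0,0,0],"turn":[0,0,0]}
  ]
}}

```text
t: 22.98
ee_pos: [0.458, 0.374, 0.118]
ee_rot: [[-0.027, -1.0, -0.001], [-1.0, 0.027, 0.0], [-0.0, 0.001, -1.0]]
contact_force: [-1.1, 0.2, -0.1]
gripper_width: -0.0
grip_force: 0.0
```

Call:
{"op": "step_arm", "data": {
  "series": [
    {"fingers":0,"linear":[0.5,0,0],"turn":[0,0,0]},
    {"fingers":0.7,"linear":[1,0,-0.5],"turn":[0,0,0]},
    {"fingers":0.7,"linear":[1,0,-1],"turn":[0,0,0]},
    {"fingers":0.7,"linear":[1,0,-1],"turn":[0,0,0]},
    {"fingers":0.7,"linear":[1,0,-1],"turn":[0,0,0]}
  ]
}}

```text
t: 23.4
ee_pos: [0.4547, 0.259, 0.2066]
ee_rot: [[-0.027, -1.0, -0.001], [-1.0, 0.027, -0.0], [0.0, 0.0, -1.0]]
contact_force: [0.8, 1.5, 0.4]
gripper_width: 0.559
grip_force: 0.0
```

Call:
{"op": "step_arm", "data": {
  "series": [
    {"fingers":0.7,"linear":[1,0,-0.5],"turn":[0,0,0]},
    {"fingers":0.7,"linear":[0,0,0],"turn":[0,0,0]},
    {"fingers":0.7,"linear":[0,0,0],"turn":[0,0,0]}
  ]
}}

```text
t: 23.65
ee_pos: [0.4547, 0.2349, 0.2197]
ee_rot: [[-0.029, -1.0, 0.002], [-1.0, 0.029, 0.003], [-0.003, -0.002, -1.0]]
contact_force: [-0.4, -0.1, -0.6]
gripper_width: 0.696
grip_force: 0.0
```

Run:
```python
from h import *
go(.4503,.249,.085,-91.6); s=snap('wrist','w12.png'); q=snap('side','side12.png'); t=snap('top','top12.png');reds(q,.06);reds(s,.062)
cv2.imwrite('pics/m12.png',np.hstack([cv2.resize(s['color'][50:350,120:520],(480,360)),cv2.resize(q['color'][170:290,270:370],(300,360),interpolation=cv2.INTER_CUBIC)]))
```

```text
t 23.6 pos [0.4547 0.2349 0.2197] phi -91.7 w 0.70 grip 0.0 F [-0.4 -0.1 -0.6] tilt [0.002 0.003]
 turn z -0.01 lin [-0.56  0.19  5.39]
red [332 226  20  18 285] [0.5107 0.2864 0.06  ]
red [298 261  22  20 357] [0.3946 0.2096 0.06  ]
red [166 301  32   7 201] [0.1242 0.2242 0.06  ]
red [ 351  136   48   47 1787] [0.3964 0.211  0.062 ]
red [557 179  52  24 546] [0.1726 0.2523 0.062 ]
red [ 247  207   45   45 1402] [0.5097 0.2849 0.062 ]
```

View pics/m12.png

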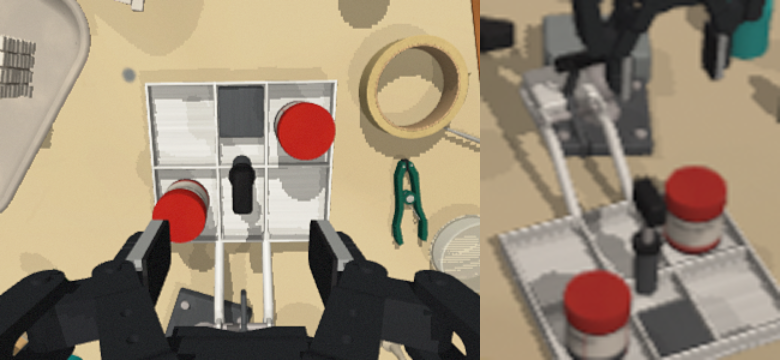

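Run:
```python
from h import *
w=load('w12.png');q=load('side12.png')
W=lambda u,v:(w,120+(u+.5)/1.2-.5,50+(v+.5)/1.2-.5)
A=np.array([pt(*W(u,v),.024) for u,v in [(147,84),(337,81),(332,240)]]);print(A.round(4),np.linalg.norm(A[0]-A[1]),np.linalg.norm(A[2]-A[1]),'centre',((A[0]+A[2])/2).round(4),np.degrees(np.arctan2(*(A[2]-A[1])[[1,0]])),np.degrees(np.arctan2(*(A[0]-A[1])[[1,0]])))
for z in(.089,.1,.111): print('grip',z,pt(*W(242,190),z).round(4))
# bar: ray & plane x=.455
o,d=ray(q,270+103/3,170+63/3); b=o+d*(.455-o[0])/d[0]; print('bar',b.round(4))
t0,s0,w1,w6=[load(f) for f in('top0.png','side0.png','w1.png','w6.png')]
print('ball',tri((t0,220+238.5/3.8-.5,125+240.5/3.8-.5),(s0,265+164.5/3.6-.5,165+115.5/3.6-.5),(w1,33,124),(w6,178/.75,57/.75)), tri((w1,33,124),(w6,178/.75,57/.75)))
# hough refine in w6
g=cv2.cvtColor(w6['color'],cv2.COLOR_BGR2GRAY)[40:120,195:285]
c=cv2.HoughCircles(cv2.resize(g,None,fx=4,fy=4,interpolation=cv2.INTER_CUBIC),cv2.HOUGH_GRADIENT,2,100,param1=100,param2=20,minRadius=50,maxRadius=110)
print(c, proj(w6,np.array([.5,.456,.0495])))
if c is not None:
    for u,v,r in c[0]: print(pt(w6,195+(u+.5)/4-.5,40+(v+.5)/4-.5,.0495), r/4)
```

```text
[[0.5396 0.1679 0.024 ]
 [0.3607 0.1706 0.024 ]
 [0.3589 0.3338 0.024 ]] 0.17886487715166544 0.16329348546405426 centre [0.4492 0.2509 0.024 ] 90.6580056492083 -0.8411671731718859
grip 0.089 [0.4528 0.2546 0.089 ]
grip 0.1 [0.4528 0.2511 0.1   ]
grip 0.111 [0.4528 0.2477 0.111 ]
bar [0.455  0.3819 0.1371]
ball (array([0.5018, 0.4543, 0.0529]), array([0.0043])) (array([0.5026, 0.4522, 0.0544]), array([0.002]))
[[[149.  163.   88.6]
  [323.  173.   86.4]
  [ 87.   63.   84.2]
  [253.   91.   84. ]
  [255.  297.   88. ]
  [ 59.  223.   80. ]]] [235.16133126  81.38051684]
[0.5009421  0.45900306 0.0495    ] 22.15
[0.49794869 0.41828333 0.0495    ] 21.6
[0.52267806 0.47116198 0.0495    ] 21.05
[0.51600766 0.4334265  0.0495    ] 21.0
[0.47024346 0.43635378 0.0495    ] 22.0
[0.48804648 0.48171485 0.0495    ] 20.0
```

Call:
{"op": "step_arm", "data": {
  "series": [
    {"fingers":0.5,"linear":[-0.6,0.13,0.5],"turn":[0,0,0]},
    {"fingers":0.5,"linear":[0,0,1],"turn":[0,0,0]},
    {"fingers":0.5,"linear":[0,0,1],"turn":[0,0,0]},
    {"fingers":0.5,"linear":[0,0,1],"turn":[0,0,0]},
    {"fingers":0.5,"linear":[0,0,1],"turn":[0,0,0]}
  ]
}}

```text
t: 24.22
ee_pos: [0.4506, 0.2516, 0.1029]
ee_rot: [[-0.026, -1.0, -0.002], [-1.0, 0.026, -0.002], [0.002, 0.002, -1.0]]
contact_force: [0.0, 0.7, 0.3]
gripper_width: 0.504
grip_force: 0.0
```

Call:
{"op": "step_arm", "data": {
  "series": [
    {"fingers":0.5,"linear":[0,0,0.6],"turn":[0,0,0]},
    {"fingers":0.5,"linear":[0,0,0.4],"turn":[0,0,0]},
    {"fingers":0.5,"linear":[0,0,0],"turn":[0,0,0]},
    {"fingers":0.1,"linear":[0,0,0],"turn":[0,0,0]},
    {"fingers":0.1,"linear":[0,0,0],"turn":[0,0,0]}
  ]
}}

```text
t: 24.63
ee_pos: [0.4521, 0.2516, 0.0821]
ee_rot: [[-0.027, -1.0, 0.001], [-1.0, 0.027, 0.001], [-0.001, -0.001, -1.0]]
contact_force: [-0.2, -0.1, -0.4]
gripper_width: 0.227
grip_force: 0.0
```

Call:
{"op": "step_arm", "data": {
  "series": [
    {"fingers":0.1,"linear":[0,0,0],"turn":[0,0,0]},
    {"fingers":0.1,"linear":[0,0,0],"turn":[0,0,0]},
    {"fingers":0.1,"linear":[0,0,0],"turn":[0,0,0]},
    {"fingers":0.1,"linear":[0,0,0],"turn":[0,0,0]}
  ]
}}

```text
t: 24.97
ee_pos: [0.4524, 0.2515, 0.0823]
ee_rot: [[-0.027, -1.0, 0.002], [-1.0, 0.027, 0.002], [-0.002, -0.002, -1.0]]
contact_force: [2.4, 1.7, 2.5]
gripper_width: 0.18
grip_force: 60.7
```

Run:
```python
from h import *
go(.451,.2505,.082)
q=snap('side','side13.png'); reds(q,.06)
```

```text
t 25.0 pos [0.4524 0.2515 0.0823] phi -91.6 w 0.18 grip 60.7 F [2.4 1.7 2.5] tilt [0.002 0.002]
 turn z -0.0 lin [0.04 0.06 0.01]
red [335 227  16  17 216] [0.5126 0.2819 0.06  ]
red [298 261  21  20 355] [0.3933 0.2098 0.06  ]
red [166 301  32   7 200] [0.1243 0.2241 0.06  ]
```

Call:
{"op": "step_arm", "data": {
  "series": [
    {"fingers":0.1,"linear":[0,0,-0.3],"turn":[0,0,0]},
    {"fingers":0.1,"linear":[0,0,-0.3],"turn":[0,0,0]},
    {"fingers":0.1,"linear":[0,0,-0.3],"turn":[0,0,0]},
    {"fingers":0.1,"linear":[0,0,-0.3],"turn":[0,0,0]},
    {"fingers":0.1,"linear":[0,0,-0.3],"turn":[0,0,0]}
  ]
}}

```text
t: 25.43
ee_pos: [0.4506, 0.2503, 0.1178]
ee_rot: [[-0.028, -1.0, -0.003], [-1.0, 0.028, -0.002], [0.002, 0.003, -1.0]]
contact_force: [-0.8, -0.4, -7.3]
gripper_width: 0.175
grip_force: 59.2
```

Call:
{"op": "step_arm", "data": {
  "series": [
    {"fingers":0.1,"linear":[0,0,-0.3],"turn":[0,0,0]},
    {"fingers":0.1,"linear":[0,0,-0.3],"turn":[0,0,0]},
    {"fingers":0.1,"linear":[0,0,-0.3],"turn":[0,0,0]},
    {"fingers":0.1,"linear":[0,0,-0.3],"turn":[0,0,0]},
    {"fingers":0.1,"linear":[0,0,-0.3],"turn":[0,0,0]}
  ]
}}

```text
t: 25.85
ee_pos: [0.4516, 0.2509, 0.1568]
ee_rot: [[-0.027, -1.0, -0.0], [-1.0, 0.027, -0.0], [0.0, 0.0, -1.0]]
contact_force: [0.2, 0.4, -6.4]
gripper_width: 0.181
grip_force: 59.2
```

Call:
{"op": "step_arm", "data": {
  "series": [
    {"fingers":0.1,"linear":[0,0,-0.2],"turn":[0,0,0]},
    {"fingers":0.1,"linear":[0,0,-0.2],"turn":[0,0,0]},
    {"fingers":0.1,"linear":[0,0,0],"turn":[0,0,0]},
    {"fingers":0.1,"linear":[0,0,0],"turn":[0,0,0]},
    {"fingers":0.1,"linear":[0,0,0],"turn":[0,0,0]}
  ]
}}

```text
t: 26.27
ee_pos: [0.4514, 0.2508, 0.1655]
ee_rot: [[-0.027, -1.0, -0.001], [-1.0, 0.027, -0.001], [0.001, 0.001, -1.0]]
contact_force: [0.8, 0.1, -7.2]
gripper_width: 0.176
grip_force: 59.4
```

Run:
```python
from h import *
go(.451,.2505,.082)
q=snap('side','side14.png'); w=snap('wrist','w14.png')
for z in (.06,.1): reds(q,z)
reds(w,.1)
print(manip.observe()['ft_torque'])
```

```text
t 26.3 pos [0.4514 0.2508 0.1655] phi -91.6 w 0.18 grip 59.4 F [ 0.8  0.1 -7.2] tilt [-0.001 -0.001]
 turn z -0.0 lin [0.01 0.02 3.34]
red [333 209  20  17 275] [0.5419 0.3409 0.06  ]
red [298 242  22  21 377] [0.4149 0.2608 0.06  ]
red [166 301  32   7 200] [0.1243 0.2241 0.06  ]
red [333 209  20  17 275] [0.519  0.2998 0.1   ]
red [298 242  22  21 377] [0.399 0.224 0.1  ]
red [166 301  32   7 200] [0.1242 0.1894 0.1   ]
red [ 365  120   79   76 4628] [0.3887 0.2127 0.1   ]
red [596 176  44  26 577] [0.2277 0.2402 0.1   ]
red [242 215  38  23  78] [0.4935 0.2587 0.1   ]
red [ 205  230   69   47 2220] [0.5146 0.2839 0.1   ]
[-0.01362485 -0.02779482  0.0124552 ]
```

Call:
{"op": "step_arm", "data": {
  "series": [
    {"fingers":0.1,"linear":[0,0,0],"turn":[0,0,0]},
    {"fingers":0.1,"linear":[0,0,0],"turn":[0,0,0]},
    {"fingers":0.1,"linear":[0,0,0],"turn":[0,0,0]},
    {"fingers":0.1,"linear":[0,0,0],"turn":[0,0,0]},
    {"fingers":0.1,"linear":[0,0,0],"turn":[0,0,0]}
  ]
}}

```text
t: 26.78
ee_pos: [0.4516, 0.2509, 0.166]
ee_rot: [[-0.027, -1.0, -0.0], [-1.0, 0.027, -0.0], [0.0, 0.0, -1.0]]
contact_force: [-0.1, 0.2, -6.7]
gripper_width: 0.176
grip_force: 59.5
```

Call:
{"op": "step_arm", "data": {
  "series": [
    {"fingers":0.1,"linear":[0,0,0],"turn":[0,0,0]},
    {"fingers":0.1,"linear":[0,0,0],"turn":[0,0,0]},
    {"fingers":0.1,"linear":[0,0,0],"turn":[0,0,0]},
    {"fingers":0.1,"linear":[0,0,0],"turn":[0,0,0]},
    {"fingers":0.1,"linear":[0,0,0],"turn":[0,0,0]}
  ]
}}

```text
t: 27.2
ee_pos: [0.4516, 0.2509, 0.166]
ee_rot: [[-0.027, -1.0, -0.0], [-1.0, 0.027, -0.0], [0.0, 0.0, -1.0]]
contact_force: [0.0, -0.9, -6.3]
gripper_width: 0.174
grip_force: 59.5
```

Call:
{"op": "step_arm", "data": {
  "series": [
    {"fingers":0.1,"linear":[0,0,0],"turn":[0,0,0]},
    {"fingers":0.1,"linear":[0,0,0],"turn":[0,0,0]},
    {"fingers":0.1,"linear":[0,0,0],"turn":[0,0,0]},
    {"fingers":0.1,"linear":[0,0,0],"turn":[0,0,0]},
    {"fingers":0.1,"linear":[0,0,0],"turn":[0,0,0]}
  ]
}}

```text
t: 27.62
ee_pos: [0.4516, 0.2509, 0.1661]
ee_rot: [[-0.027, -1.0, -0.0], [-1.0, 0.027, -0.0], [0.0, 0.0, -1.0]]
contact_force: [-0.1, -0.1, -6.7]
gripper_width: 0.177
grip_force: 59.5
```

Call:
{"op": "step_arm", "data": {
  "series": [
    {"fingers":0.1,"linear":[0,0,0],"turn":[0,0,0]},
    {"fingers":0.1,"linear":[0,0,0],"turn":[0,0,0]},
    {"fingers":0.1,"linear":[0,0,0],"turn":[0,0,0]},
    {"fingers":0.1,"linear":[0,0,0],"turn":[0,0,0]},
    {"fingers":0.1,"linear":[0,0,0],"turn":[0,0,0]}
  ]
}}

```text
t: 28.03
ee_pos: [0.4516, 0.2509, 0.166]
ee_rot: [[-0.027, -1.0, -0.0], [-1.0, 0.027, -0.0], [0.0, 0.0, -1.0]]
contact_force: [-0.6, -0.4, -7.7]
gripper_width: 0.178
grip_force: 59.5
```

Call:
{"op": "step_arm", "data": {
  "series": [
    {"fingers":0.1,"linear":[0,0,0],"turn":[0,0,0]},
    {"fingers":0.1,"linear":[0,0,0],"turn":[0,0,0]},
    {"fingers":0.1,"linear":[0,0,0],"turn":[0,0,0]},
    {"fingers":0.1,"linear":[0,0,0],"turn":[0,0,0]},
    {"fingers":0.1,"linear":[0,0,0],"turn":[0,0,0]}
  ]
}}

```text
t: 28.45
ee_pos: [0.4516, 0.2509, 0.166]
ee_rot: [[-0.027, -1.0, 0.0], [-1.0, 0.027, -0.0], [0.0, -0.0, -1.0]]
contact_force: [0.4, 0.4, -6.8]
gripper_width: 0.174
grip_force: 59.5
```

Call:
{"op": "step_arm", "data": {
  "series": [
    {"fingers":0.1,"linear":[0,0,0],"turn":[0,0,0]},
    {"fingers":0.1,"linear":[0,0,0],"turn":[0,0,0]},
    {"fingers":0.1,"linear":[0,0,0],"turn":[0,0,0]},
    {"fingers":0.1,"linear":[0,0,0],"turn":[0,0,0]},
    {"fingers":0.1,"linear":[0,0,0],"turn":[0,0,0]}
  ]
}}

```text
t: 28.87
ee_pos: [0.4516, 0.2509, 0.166]
ee_rot: [[-0.027, -1.0, 0.0], [-1.0, 0.027, -0.0], [0.0, -0.0, -1.0]]
contact_force: [0.7, 0.6, -6.6]
gripper_width: 0.178
grip_force: 59.5
```

Run:
```python
from h import *
go(.451,.2505,.082)
q=load('side14.png'); w=snap('wrist','w15.png'); t=snap('top','top15.png'); q=snap('side','side15.png')
# head: white blob in side near predicted
for z in (.05,.055,.06): print(z,proj(q,np.array([.4514+.0052,.2508+.185,.078+z-.0])).round(1), proj(t,np.array([.4566,.4358,.078+z])).round(1))
hsv=cv2.cvtColor(q['color'],cv2.COLOR_BGR2HSV)
m=((hsv[...,1]<40)&(hsv[...,2]>140)).astype(np.uint8); m[:150]=0;m[300:]=0;m[:,:260]=0;m[:,380:]=0
k,l,st,c=cv2.connectedComponentsWithStats(m)
for i in range(1,k):
    if st[i,4]>30: print(st[i],c[i].round(1))
ht=cv2.cvtColor(t['color'],cv2.COLOR_BGR2HSV); m=((ht[...,1]<40)&(ht[...,2]>100)).astype(np.uint8); m[:130]=0;m[260:]=0;m[:,:260]=0;m[:,430:]=0
k,l,st,c=cv2.connectedComponentsWithStats(m)
for i in range(1,k):
    if st[i,4]>30: print('top',st[i],c[i].round(1))
```

```text
t 28.9 pos [0.4516 0.2509 0.166 ] phi -91.6 w 0.18 grip 59.5 F [ 0.7  0.6 -6.6] tilt [ 0. -0.]
 turn z -0.0 lin [0.02 0.03 3.36]
0.05 [296.6 181.5] [288.6 200.5]
0.055 [296.6 179.9] [288.5 200.2]
0.06 [296.6 178.2] [288.4 199.9]
[289 150  20  18 243] [298. 159.]
[306 206  10   5  33] [310.6 207.5]
[ 275  217  104   70 2397] [327.1 249.9]
[306 261  12  11  84] [311.7 266.4]
top [368 130  21  10 113] [379.8 132.9]
top [260 161  11  29 159] [263.  171.6]
top [312 167  35  43 532] [333.7 188.1]
top [277 181  53  36 772] [292.2 201.7]
top [395 233   7   9  36] [398.8 238.2]
```

Run:
```python
from h import *
t=load('top15.png');t0=load('top0.png')
np.set_printoptions(linewidth=250)
g=t['color'].max(2)
print('rows 176-222 step2 x cols 270-332 step 2'); 
for r in range(178,222,2): print(r,g[r,270:322:2], )
g0=t0['color'].max(2); print('ball top0')
for r in range(174,206,2): print(r,g0[r,268:306:2])
```

```text
rows 176-222 step2 x cols 270-332 step 2
178 [ 74  76  76  75  77  76  77  75  74  71  71  71  73  80  97 117 132 133 137 129 128 130 137 130 128 133]
180 [ 75  77  76  76  76  81  86  85  75  71  72  71  70  71 113 109  81  85 109 108 107 107 110 108 107 109]
182 [ 75  75  76  76  89 108 119 119 103  76  71  71  71  72 116 114  71  85 105 106 106 105 106 106 107 107]
184 [ 72  75  75  82 104 125 134 136 129  99  71  70  70  70  76  71  56  95 107 107 108 106 106 107 107 106]
186 [ 58  63  68  85 109 126 138 143 136 113  76  70  70  69  59  51  66 103 106 107 107 106 107 107 106 107]
188 [ 56  55  60  83 105 123 132 135 131 115  84  76  78  71  62  66  94  98  85  87  98 107 107 107 106 106]
190 [ 55  56  56  75 111 141 149 150 148 146 141 139 142 141 138 141 148  97  38  40  73 105 105 107 120 126]
192 [ 53  56  56  66 137 171 175 175 175 174 174 174 177 178 175 144 125  77  23  20  61  99 101 105 136 165]
194 [ 55  54  55  62 140 174 178 177 176 175 173 175 179 179 172 125  89  54  19  20  58  96  99  99 108 139]
196 [ 53  54  60  71 138 168 171 169 156 150 157 162 167 157 141  95 
[... 1982 characters left out ...]
123 118 102  71  62  63  65  67  67 109 144]
190 [ 48  47  48  51  65  83  98 108 110 106  99  74  63  67  66  66  73 128 145]
192 [ 47  48  46  49  53  68  80  90  94  95  92  72  68  67  67  66  93 135 145]
194 [ 47  46  46  47  49  58  69  78  86  91  78  70  68  68  67  67 112 137 156]
196 [ 52  48  47  53  60  63  65  66  71  71  66  64  64  66  63  79 130 140 157]
198 [ 61  57  60  62  66  66  66  65  61  57  53  50  52  54  51  85 134 137 158]
200 [ 65  65  65  66  66  64  56  51  48  46  47  48  47  48  47  84 110 124 156]
202 [ 65  62  63  66  65  57  47  47  47  47  47  48  48  47  53  93 114 127 157]
204 [103  91  78  66  58  51  47  49  48  47  55  74  57  46  63 100 134 140 158]
```

Run:
```python
from h import *
t=load('top15.png'); b=pt(t,282.4,188.1,.0495); h=pt(t,288.7,200.4,.078+.0545); print(b,h,b-h)
q=load('side0.png'); g=q['color'].max(2); np.set_printoptions(linewidth=250)
for r in range(184,212,2): print(r,g[r,296:330:2])
print(proj(q,np.r_[b[:2],.0495]))
```

```text
[0.49903367 0.45569532 0.0495    ] [0.456236   0.43534496 0.1325    ] [ 0.04279767  0.02035036 -0.083     ]
184 [114 113 114 114 111 103 101  97 107 112 113 112 113 113 112 130 172]
186 [113 113 113 113 113 115 115 114 112 114 114 114 114 112 113 114 162]
188 [122 123 123 123 123 123 122 121 120 120 120 120 119 120 121 110 158]
190 [ 96  96  94  94  95  95  95 107  95  94  93  93  92  92  93  97 159]
192 [ 91  74  45  45  57 104 128 141 142 109  51  58  77  90  91 102 159]
194 [ 91  72  44  43  78 116 136 143 150 138  92  57  80  89  88 103 158]
196 [ 66  48  48  49  84 112 131 148 150 135 107  69  68  75  70 112 158]
198 [113  80  50  50  77 103 120 131 134 127  99  70 105 134  70 153 158]
200 [ 67  53  49  50  61  89 106 113 117 111  78  70  72  77  69 136 158]
202 [ 68  58  50  50  51  65  88 123 111  79  69  70  71  69  69 137 163]
204 [ 69  67  74 120 166 171 183 181 169 122  70  70  71  70  70 131 165]
206 [163 177 182 178 179 180 180 179 182 158 106  67  67  69  70 126 165]
208 [182 182 172 179 178 177 176 177 182 180 100  65  66  66  68 104 165]
210 [178 181 136 176 177 178 179 180 173 183 151  66  66  66  65  90 158]
[308.86919976 197.93396224]
```

Call:
{"op": "step_arm", "data": {
  "series": [
    {"fingers":0.1,"linear":[-0.15,-0.3,0],"turn":[0,0,0]},
    {"fingers":0.1,"linear":[-0.25,-0.5,0],"turn":[0,0,0]},
    {"fingers":0.1,"linear":[-0.25,-0.5,0],"turn":[0,0,0]},
    {"fingers":0.1,"linear":[-0.15,-0.3,0],"turn":[0,0,0]},
    {"fingers":0.1,"linear":[-0.06,-0.11,0],"turn":[0,0,0]}
  ]
}}

```text
t: 29.43
ee_pos: [0.496, 0.2716, 0.1654]
ee_rot: [[-0.028, -1.0, -0.0], [-1.0, 0.028, -0.001], [0.001, 0.0, -1.0]]
contact_force: [0.1, -0.5, -6.0]
gripper_width: 0.175
grip_force: 59.3
```

Call:
{"op": "step_arm", "data": {
  "series": [
    {"fingers":0.1,"linear":[0,0,0],"turn":[0,0,0]},
    {"fingers":0.1,"linear":[0,0,0.2],"turn":[0,0,0]},
    {"fingers":0.1,"linear":[0,0,0.3],"turn":[0,0,0]},
    {"fingers":0.1,"linear":[0,0,0.2],"turn":[0,0,0]},
    {"fingers":0.1,"linear":[0,0,0],"turn":[0,0,0]}
  ]
}}

```text
t: 29.85
ee_pos: [0.4938, 0.2707, 0.1463]
ee_rot: [[-0.027, -1.0, -0.003], [-1.0, 0.027, -0.002], [0.002, 0.003, -1.0]]
contact_force: [-0.0, 0.4, -7.5]
gripper_width: 0.176
grip_force: 59.1
```

Call:
{"op": "step_arm", "data": {
  "series": [
    {"fingers":0.1,"linear":[0,0,0],"turn":[0,0,0]},
    {"fingers":0.1,"linear":[0,0,0],"turn":[0,0,0]},
    {"fingers":0.1,"linear":[0,0,0],"turn":[0,0,0]},
    {"fingers":0.1,"linear":[0,0,0],"turn":[0,0,0]},
    {"fingers":0.1,"linear":[0,0,0],"turn":[0,0,0]}
  ]
}}

```text
t: 30.27
ee_pos: [0.495, 0.2713, 0.1488]
ee_rot: [[-0.027, -1.0, 0.0], [-1.0, 0.027, 0.0], [-0.0, -0.0, -1.0]]
contact_force: [0.4, 0.2, -6.7]
gripper_width: 0.177
grip_force: 59.2
```

Run:
```python
from h import *
go(.4950,.2712,.166)
t=snap('top','top16.png'); q=snap('side','side16.png'); np.set_printoptions(linewidth=250)
g=t['color'].max(2)
hz=.078+.0385
print(proj(t,np.array([.495+.0052,.2712+.185,hz])), proj(q,np.array([.495+.0052,.2712+.185,hz])))
for r in range(170,206,2): print(r,g[r,258:310:2])
g=q['color'].max(2); print('side')
for r in range(160,204,2): print(r,g[r,286:340:2])
```

```text
t 30.3 pos [0.495  0.2713 0.1488] phi -91.6 w 0.18 grip 59.2 F [ 0.4  0.2 -6.7] tilt [0. 0.]
 turn z -0.0 lin [ 0.01  0.   -0.69]
[279.99203278 183.0807638 ] [309.54188847 177.03260235]
170 [121 119 119 120 115  94  74  80 100 112 131 144 153 157 161 162 155 132 108  93  89  98 106 108 106 107]
172 [119 120 120 120 109  75  73  91 124 107  94 106 120 137 151 153 135 122 100  44  40  63 103 106 107 108]
174 [116 120 120 118  97  62 125 152 162 158 156 158 156 159 165 165 156 146 117  35  22  49 100 106 109 116]
176 [114 119 120 113  81  69 149 175 178 177 177 178 177 177 180 180 169 118  82  24  18  46  91  99 102 109]
178 [116 119 119 106  64  74 151 175 176 170 167 169 171 175 179 177 152  94  65  21  20  35  77  94  99 102]
180 [117 120 116  87  58  76 144 154 153 140 138 145 153 147 153 147 108  65  40  19  19  29  53  77 104 106]
182 [102 102  93  58  51  68 128 135 134 135 134 134 132 128 109  81  54  41  28  20  20  27  46  82 106 106]
184 [ 87  83  64  38  48  62 119 133 133 136 133 131 131 125  81  47  43  37  29  19  20  25  45  84 105  98]
186 [ 85  78  53  38  49  64 119 1
[... 2826 characters left out ...]
 27  26  30  39]
192 [130 130 115  65  64  65  53  34  75 119 133  92  97 140  78  54  64  63  40  40  39  77  65  32  28  31  40]
194 [130 131 120  65  64  64  52  33  38 104 133 115  91 160  88  53  60  89  71  40  39  40  44  39  28  38  38]
196 [129 131 123  63  54  54  54  54  54  80 117 126 136 164  99  60  66  75  80  46  40  39  40  41  30  40  39]
198 [129 130 130  73  57 103  89  55  55  77 107 130 138 130  81  57  62 117 149  74  54  40  41  40  30  40  41]
200 [130 129 131 110  55  66  58  55  56  66  94 198 180 108  74  46  65  80  85  78  88  39  38  35  30  39  40]
202 [130 130 131 118  55  56  56  55  55  57  74 155 211  73  75  74  77  79  77  77 137 159 169  31  33  49 119]
```

Call:
{"op": "step_arm", "data": {
  "series": [
    {"fingers":0.1,"linear":[0,0,0.15],"turn":[0,0,0]},
    {"fingers":0.1,"linear":[0,0,0.15],"turn":[0,0,0]},
    {"fingers":0.1,"linear":[0,0,0.15],"turn":[0,0,0]},
    {"fingers":0.1,"linear":[0,0,0.15],"turn":[0,0,0]},
    {"fingers":0.1,"linear":[0,0,0],"turn":[0,0,0]}
  ]
}}

```text
t: 30.78
ee_pos: [0.4944, 0.2709, 0.132]
ee_rot: [[-0.028, -1.0, -0.002], [-1.0, 0.028, -0.001], [0.001, 0.002, -1.0]]
contact_force: [-0.3, -1.1, -8.2]
gripper_width: 0.178
grip_force: 59.2
```

Call:
{"op": "step_arm", "data": {
  "series": [
    {"fingers":0.1,"linear":[0,0,0.15],"turn":[0,0,0]},
    {"fingers":0.1,"linear":[0,0,0.15],"turn":[0,0,0]},
    {"fingers":0.1,"linear":[0,0,0.15],"turn":[0,0,0]},
    {"fingers":0.1,"linear":[0,0,0],"turn":[0,0,0]},
    {"fingers":0.1,"linear":[0,0,0],"turn":[0,0,0]}
  ]
}}

```text
t: 31.2
ee_pos: [0.4949, 0.2711, 0.122]
ee_rot: [[-0.028, -1.0, -0.0], [-1.0, 0.028, -0.001], [0.001, 0.0, -1.0]]
contact_force: [-0.2, -0.1, -6.7]
gripper_width: 0.175
grip_force: 59.3
```

Run:
```python
from h import *
go(.4950,.2712,.082); o=manip.observe(); print(o['ft_torque'])
t=snap('top','top17.png'); np.set_printoptions(linewidth=250); g=t['color'].max(2)
z=o['ee_pos'][2]-.0823-.0275
print('expected carrier z',z,proj(t,np.array([.5002,.4562,.078+z])))
for r in range(168,204,2): print(r,g[r,260:300:2])
```

```text
t 31.2 pos [0.4949 0.2711 0.122 ] phi -91.6 w 0.18 grip 59.3 F [-0.2 -0.1 -6.7] tilt [-0.    -0.001]
 turn z -0.0 lin [-0.  -0.   1.6]
[ 0.02440419 -0.02023054 -0.01691289]
expected carrier z 0.012160636369315952 [280.89427292 184.95315276]
168 [119 118 118 118 103  95 127 140 151 156 159 162 162 163 162 158 154 153 152 153]
170 [118 118 119 116  92  72  79  99 110 129 144 152 156 160 159 154 151 152 152 152]
172 [118 118 118 108  74  70  86 124 102  82  93 111 129 142 149 152 151 150 143 140]
174 [119 120 116  96  58  71  88 125 105  87  86  86  88 101 115 133 141 135  87  70]
176 [118 117 112  80  61  83 140 154 154 153 153 153 152 153 154 154 142 135  59  24]
178 [119 117 105  63  66  97 165 175 177 175 176 176 175 178 179 177 135  95  39  21]
180 [111  97  81  59  66  95 164 175 172 168 166 170 172 177 179 173 123  76  28  19]
182 [ 89  74  50  59  59  90 147 154 145 140 138 157 153 150 153 131  81  52  23  17]
184 [ 82  63  38  54  55  86 131 134 132 134 132 133 131 115  89  63  44  36  20  20]
186 [ 77  52  38  50  54  83 130 132 133 133 131 129 129 106  56  41  36  35  19  17]
188 [ 71  43  44  51  55  85 130 133 130 133 130 130 129 121 111  98  71  54  26  22]
190 [ 61  37  48  51  54  85 129 133 128 128 129 128 127 132 134 127  94  78  35  30]
192 [ 50  41  48  53  53  84 130 133 133 131 129 129 130 134 135 129  96  82  54  50]
194 [ 46  46  55  56  53  84 128 132 133 132 132 132 131 134 134 129  96  85  63  57]
196 [ 50  52  77  85  58  77 114 120 121 119 120 120 119 120 121 119 106 110  98  49]
198 [ 49  53  81  90  60  59  89 103 104 104 103 103 104 103 103 102  97  93  89  42]
200 [85 67 61 58 55 53 60 66 66 66 66 65 71 77 78 80 72 61 61 49]
202 [114 108  99  85  67  57  52  53  54  54  54  54  56  63  65  64  58  49  47  48]
```

Call:
{"op": "step_arm", "data": {
  "series": [
    {"fingers":0.1,"linear":[0,0,0.15],"turn":[0,0,0]},
    {"fingers":0.1,"linear":[0,0,0.15],"turn":[0,0,0]},
    {"fingers":0.1,"linear":[0,0,0.15],"turn":[0,0,0]},
    {"fingers":0.1,"linear":[0,0,0.15],"turn":[0,0,0]},
    {"fingers":0.1,"linear":[0,0,0.15],"turn":[0,0,0]}
  ]
}}

```text
t: 31.67
ee_pos: [0.4953, 0.2714, 0.1034]
ee_rot: [[-0.028, -1.0, 0.001], [-1.0, 0.028, 0.0], [-0.0, -0.001, -1.0]]
contact_force: [0.0, 0.7, -3.9]
gripper_width: 0.183
grip_force: 59.6
```

Call:
{"op": "step_arm", "data": {
  "series": [
    {"fingers":0.1,"linear":[0,0,0.2],"turn":[0,0,0]},
    {"fingers":0.1,"linear":[0,0,0.2],"turn":[0,0,0]},
    {"fingers":0.1,"linear":[0,0,0.2],"turn":[0,0,0]},
    {"fingers":0.1,"linear":[0,0,0.15],"turn":[0,0,0]},
    {"fingers":0.1,"linear":[0,0,0],"turn":[0,0,0]}
  ]
}}

```text
t: 32.08
ee_pos: [0.4954, 0.2713, 0.0847]
ee_rot: [[-0.027, -1.0, 0.001], [-1.0, 0.027, 0.0], [-0.0, -0.001, -1.0]]
contact_force: [3.6, 0.4, -0.2]
gripper_width: 0.177
grip_force: 60.2
```

Call:
{"op": "step_arm", "data": {
  "series": [
    {"fingers":0.1,"linear":[0,0,0],"turn":[0,0,0]},
    {"fingers":0.1,"linear":[0,0,0],"turn":[0,0,0]},
    {"fingers":0.1,"linear":[0,0,0],"turn":[0,0,0]}
  ]
}}

```text
t: 32.33
ee_pos: [0.4954, 0.2714, 0.0855]
ee_rot: [[-0.027, -1.0, 0.001], [-1.0, 0.027, 0.0], [-0.001, -0.001, -1.0]]
contact_force: [3.7, 0.3, -1.5]
gripper_width: 0.179
grip_force: 60.0
```

Run:
```python
from h import *
go(.4950,.2712,.082); o=manip.observe(); print(o['ft_torque'])
t=snap('top','top18.png'); q=snap('side','side18.png'); np.set_printoptions(linewidth=250); g=t['color'].max(2)
print(proj(t,np.array([.5002,.4562,.078]))); reds(q,.06); reds(t,.064)
for r in range(172,204,2): print(r,g[r,260:300:2])
```

```text
t 32.3 pos [0.4954 0.2714 0.0855] phi -91.6 w 0.18 grip 60.0 F [ 3.7  0.3 -1.5] tilt [0.001 0.   ]
 turn z -0.0 lin [0.01 0.02 0.14]
[ 0.1155557  -1.25490393 -0.29273046]
[281.29440953 185.78354295]
red [348 217  16  17 204] [0.5559 0.3022 0.06  ]
red [312 250  21  19 329] [0.4358 0.2297 0.06  ]
red [166 301  32   7 200] [0.1243 0.2241 0.06  ]
red [365 203  16  16 153] [0.4314 0.2296 0.064 ]
172 [117 118 117 107  72  69  84 123 100  80  92 109 128 140 146 150 150 150 149 145]
174 [117 118 116  96  58  70  82 121  98  78  78  77  81  94 110 129 141 144 116  97]
176 [117 117 112  80  62  74 112 138 142 141 140 140 139 139 142 143 148 149  83  26]
178 [117 116 104  64  66  83 153 171 175 173 174 174 172 175 177 175 148 132  70  21]
180 [112 109  83  57  68  85 157 173 177 172 168 170 173 176 178 176 140 122  63  21]
182 [ 90  77  46  53  61  74 139 152 154 151 140 156 161 165 160 148 112  89  41  21]
184 [ 81  63  37  49  53  66 121 133 131 134 131 132 133 125 107  79  51  41  18  18]
186 [ 76  52  39  49  52  68 122 132 132 132 130 128 128 113  58  42  36  33  20  17]
188 [ 70  41  45  50  53  71 121 132 131 133 130 128 128 121 101  87  64  52  22  18]
190 [ 60  37  47  53  54  72 123 132 132 130 129 127 122 127 131 124  91  75  36  19]
192 [ 48  42  48  54  53  71 123 132 132 131 129 127 126 131 134 128  93  80  50  40]
194 [ 47  47  55  57  55  73 123 131 132 132 131 132 130 133 133 128  93  82  59  52]
196 [ 49  52  77  84  58  67 108 118 119 119 119 118 118 119 120 118 107 108 100  94]
198 [ 50  54  79  88  60  54  80  99 100 100 100  99 101 102 101 103 100  97  97  95]
200 [83 65 61 59 54 54 58 65 67 67 67 66 72 72 70 70 67 63 64 62]
202 [113 108  98  83  66  56  53  54  53  54  53  53  53  54  54  55  54  54  53  55]
```

Call:
{"op": "step_arm", "data": {
  "series": [
    {"fingers":0.1,"linear":[0,-0.05,0.12],"turn":[0,0,0]},
    {"fingers":0.1,"linear":[0,0,0],"turn":[0,0,0]},
    {"fingers":0.1,"linear":[0,0,0],"turn":[0,0,0]},
    {"fingers":0.1,"linear":[0,0,0],"turn":[0,0,0]}
  ]
}}

```text
t: 32.77
ee_pos: [0.496, 0.2714, 0.0823]
ee_rot: [[-0.027, -1.0, -0.0], [-1.0, 0.027, 0.0], [-0.0, 0.0, -1.0]]
contact_force: [-2.6, -0.8, 5.7]
gripper_width: 0.17
grip_force: 61.1
```

Call:
{"op": "step_arm", "data": {
  "series": [
    {"fingers":0.5,"linear":[0,0,0],"turn":[0,0,0]},
    {"fingers":0.5,"linear":[0,0,0],"turn":[0,0,0]},
    {"fingers":0.5,"linear":[0,0,0],"turn":[0,0,0]},
    {"fingers":0.5,"linear":[0,0,-0.5],"turn":[0,0,0]},
    {"fingers":0.5,"linear":[0,0,-1],"turn":[0,0,0]}
  ]
}}

```text
t: 33.18
ee_pos: [0.4946, 0.27, 0.1165]
ee_rot: [[-0.028, -1.0, -0.005], [-1.0, 0.028, -0.004], [0.004, 0.005, -1.0]]
contact_force: [0.2, 0.1, 0.5]
gripper_width: 0.502
grip_force: 0.0
```

Call:
{"op": "step_arm", "data": {
  "series": [
    {"fingers":0.5,"linear":[0,0,-1],"turn":[0,0,0]},
    {"fingers":0.5,"linear":[0,0,-1],"turn":[0,0,0]},
    {"fingers":0.5,"linear":[0,0,-1],"turn":[0,0,0]},
    {"fingers":0.5,"linear":[0,0,-1],"turn":[0,0,0]},
    {"fingers":0.5,"linear":[0,0,0],"turn":[0,0,0]}
  ]
}}

```text
t: 33.6
ee_pos: [0.498, 0.2717, 0.2266]
ee_rot: [[-0.028, -1.0, 0.008], [-1.0, 0.028, 0.005], [-0.005, -0.008, -1.0]]
contact_force: [0.2, -0.4, 2.2]
gripper_width: 0.505
grip_force: 0.0
```

Run:
```python
from h import *
go(.4950,.2712,.082)
w=snap('wrist','w19.png'); q=snap('side','side19.png'); reds(w,.062);reds(q,.06)
# bar: dark pixels near side
o=np.array([.4955,.2712]);ux=np.array([.0276,.9996])
for a in (0,.4,.8,1.0,1.1,1.25):
    th=np.radians(164.5)-a; p=o+ux*(.155+.0674*np.cos(th)); z=.066+.0674*np.sin(th); print(a,p.round(3),round(z,3),'side',proj(q,np.r_[p,z]).round(1),'wrist',proj(w,np.r_[p,z]).round(1))
np.set_printoptions(linewidth=250)
g=q['color'].max(2)
for r in range(174,226,2): print(r,g[r,288:340:2])
```

```text
t 33.6 pos [0.498  0.2717 0.2266] phi -91.6 w 0.50 grip 0.0 F [ 0.2 -0.4  2.2] tilt [0.008 0.005]
 turn z -0.0 lin [0.02 0.12 5.78]
red [ 352  119   49   47 1780] [0.4384 0.2314 0.062 ]
red [596 148  44  25 527] [0.1809 0.2571 0.062 ]
red [ 249  191   44   43 1474] [0.5541 0.3049 0.062 ]
red [344 217  20  17 264] [0.5534 0.3055 0.06  ]
red [313 250  20  19 328] [0.4364 0.2298 0.06  ]
red [166 301  32   7 201] [0.1242 0.2242 0.06  ]
0 [0.498 0.361] 0.084 side [323.7 209.1] wrist [322.3 265.5]
0.4 [0.498 0.373] 0.108 side [322.1 198.5] wrist [322.3 287.7]
0.8 [0.499 0.394] 0.125 side [319.1 188.1] wrist [322.4 316. ]
1.0 [0.499 0.406] 0.13 side [317.2 183.5] wrist [322.3 330.3]
1.1 [0.499 0.413] 0.132 side [316.2 181.5] wrist [322.3 337.2]
1.25 [0.5   0.423] 0.133 side [314.7 178.8] wrist [322.3 346.6]
174 [184 184 174 164 155 146 147 151 155 151 152 152 150 137 138 139 142 143 156 171  29  33  39 109 102 159]
176 [166 126  83  87  86  86  91 123 107  81  65  73 113 121 121 120 120 120 121 153  28  34  42 111 106 159]
178 [136 108  99 101  86  86  85  85  40  32  33  33  34  97  88  68
[... 1871 characters left out ...]
 50  64  70 110 203 186 170 179 184 184]
214 [182 164 126  69 122 138  54  65  75  77 167 207  53  69  69  70  49  84  93  80 181 197 170 170 184 184]
216 [182 182 127  69  92 113  52  54  70  77 133 210 101  69  70  70  58  55  69  71 145 212 165 170 177 184]
218 [182 183 128  72  83  82  82  54  57  84 102 198 165  77  77  77  75  47  46  72 123 204 186 170 169 179]
220 [183 184 152  62  62  61  62  41  41  60  65 175 203  59  60  60  60  39  40  60 135 183 191 107  52  32]
222 [184 184 178 151 123 123 114 102 102 152 153 151 212 155 153 154 152 104 105 155 166 156 209  56  31  32]
224 [184 184 183 184 184 182 180 148 123 162 183 153 203 189 175 169 169 164 114 123 122 127 205  82  26  32]
```

Call:
{"op": "step_arm", "data": {
  "series": [
    {"fingers":0,"linear":[-1,0.02,0],"turn":[0,0,0]},
    {"fingers":0,"linear":[-1,0.02,0],"turn":[0,0,0]},
    {"fingers":0,"linear":[-1,0.02,0],"turn":[0,0,0]},
    {"fingers":0,"linear":[-1,0.02,0],"turn":[0,0,0]},
    {"fingers":0,"linear":[-1,0.02,0],"turn":[0,0,0]}
  ]
}}

```text
t: 34.12
ee_pos: [0.4967, 0.397, 0.218]
ee_rot: [[-0.028, -1.0, -0.002], [-1.0, 0.028, -0.002], [0.002, 0.001, -1.0]]
contact_force: [0.4, 0.3, 0.4]
gripper_width: 0.0
grip_force: 0.0
```

Call:
{"op": "step_arm", "data": {
  "series": [
    {"fingers":0,"linear":[-1,0.02,0],"turn":[0,0,0]},
    {"fingers":0,"linear":[-1,0.02,0],"turn":[0,0,0]},
    {"fingers":0,"linear":[0,0,0],"turn":[0,0,0]},
    {"fingers":0,"linear":[0,0,1],"turn":[0,0,0]},
    {"fingers":0,"linear":[0,0,1],"turn":[0,0,0]}
  ]
}}

```text
t: 34.53
ee_pos: [0.4976, 0.4468, 0.1691]
ee_rot: [[-0.027, -1.0, 0.001], [-1.0, 0.027, 0.001], [-0.001, -0.001, -1.0]]
contact_force: [-0.2, 1.1, -0.2]
gripper_width: -0.001
grip_force: 0.0
```

Call:
{"op": "step_arm", "data": {
  "series": [
    {"fingers":0,"linear":[0,0,1],"turn":[0,0,0]},
    {"fingers":0,"linear":[0,0,0.7],"turn":[0,0,0]},
    {"fingers":0,"linear":[0,0,0.3],"turn":[0,0,0]},
    {"fingers":0,"linear":[0,0,0],"turn":[0,0,0]},
    {"fingers":0,"linear":[0,0,0],"turn":[0,0,0]}
  ]
}}

```text
t: 34.95
ee_pos: [0.4977, 0.446, 0.1197]
ee_rot: [[-0.027, -1.0, 0.0], [-1.0, 0.027, -0.001], [0.001, -0.0, -1.0]]
contact_force: [0.6, -0.7, 1.7]
gripper_width: -0.002
grip_force: 0.0
```

Run:
```python
from h import *
go(.499,.431,.125); w=snap('wrist','w20.png'); reds(w,.062)
```

```text
t 35.0 pos [0.4977 0.446  0.1197] phi -91.6 w -0.00 grip 0.0 F [ 0.6 -0.7  1.7] tilt [ 0.    -0.001]
 turn z -0.0 lin [ 0.6  -0.07 -0.21]
red [ 178    0   85   49 3227] [0.5532 0.3192 0.062 ]
red [244  32  26  26  45] [0.532  0.3351 0.062 ]
```

Call:
{"op": "step_arm", "data": {
  "series": [
    {"fingers":0,"linear":[0.3,0,-0.2],"turn":[0,0,0]},
    {"fingers":0,"linear":[0.3,0,0],"turn":[0,0,0]},
    {"fingers":0,"linear":[0.25,0,0.08],"turn":[0,0,0]},
    {"fingers":0,"linear":[0.25,0,0.08],"turn":[0,0,0]},
    {"fingers":0,"linear":[0.24,0,0.13],"turn":[0,0,0]}
  ]
}}

```text
t: 35.42
ee_pos: [0.497, 0.4122, 0.1181]
ee_rot: [[-0.028, -1.0, 0.001], [-1.0, 0.028, 0.001], [-0.001, -0.001, -1.0]]
contact_force: [0.4, -0.7, 1.5]
gripper_width: 0.0
grip_force: 0.8
```

Call:
{"op": "step_arm", "data": {
  "series": [
    {"fingers":0,"linear":[0.24,0,0.13],"turn":[0,0,0]},
    {"fingers":0,"linear":[0.2,0,0.17],"turn":[0,0,0]},
    {"fingers":0,"linear":[0.2,0,0.17],"turn":[0,0,0]},
    {"fingers":0,"linear":[0.16,0,0.21],"turn":[0,0,0]},
    {"fingers":0,"linear":[0.16,0,0.21],"turn":[0,0,0]}
  ]
}}

```text
t: 35.83
ee_pos: [0.4958, 0.3881, 0.094]
ee_rot: [[-0.028, -1.0, -0.0], [-1.0, 0.028, -0.001], [0.001, 0.0, -1.0]]
contact_force: [1.1, -0.7, 0.5]
gripper_width: 0.001
grip_force: 0.6
```

Run:
```python
from h import *
go(.498,.365,.15); q=snap('side','side21.png'); reds(q,.06)
np.set_printoptions(linewidth=250); g=q['color'].max(2)
for r in range(176,226,2): print(r,g[r,292:346:2])
```

```text
t 35.8 pos [0.4958 0.3881 0.094 ] phi -91.6 w 0.00 grip 0.6 F [ 1.1 -0.7  0.5] tilt [-0.    -0.001]
 turn z -0.0 lin [ 0.92 -0.11 -2.24]
red [345 217  19  17 261] [0.5534 0.3054 0.06  ]
red [313 250  20  19 328] [0.4364 0.2298 0.06  ]
red [166 301  32   7 200] [0.1243 0.2241 0.06  ]
176 [ 86  87  35  39  40  51  77  77  66  40  35  32  40  38  39  37  32  40  40  34  50  36  39  49 126 132 132]
178 [ 85  88  71  39  40  39  53  33  27  32  28  27  39  40  34  26  35  39  41  36  41  40  40 149 157 132 132]
180 [ 86  88  88  67  39  39  39  39  33  27  29  28  37  39  35  27  35  39  40  37  39  40 137 190 190 178 132]
182 [ 85  89  88  88  79  40  40  39  41  42  32  29  38  38  32  28  37  38  35  38  40 103 190 190 190 190 184]
184 [ 84  88  88  88 109 101  41  39  39  41  42  31  37  38  33  33  40  39  36  40  79 182 190 190 190 190 189]
186 [ 84  88  87 128 141 140 131  50  40  39  39  34  38  39  35  35  41  61 162 172 183 190 190 190 190 190 189]
188 [ 81  84  85 114 139 150 168 130  62  39  40  37  36  40  36  39  36 108 175 175 177 190 190 190 190 190 190]
190 [ 66  68  81 1
[... 1333 characters left out ...]
190 190 190 190]
214 [130  71 127 143  56  56  66  77 173 214  72  72  73  73  51  87  96  80 178 201 175 176 190 190 189 190 190]
216 [131  71  94 116  54  56  72  79 137 216 105  71  71  73  60  58  73  73 141 212 171 175 183 190 190 190 190]
218 [132  73  85  85  85  55  58  86 105 205 171  80  79  79  79  49  48  75 121 202 190 175 175 184 190 190 190]
220 [157  65  63  63  64  42  42  62  67 181 209  60  61  62  62  40  43  62 138 180 197 111  52  32 104 188 174]
222 [184 155 127 127 118 105 105 157 157 156 216 160 158 159 157 107 108 160 171 157 212  58  28  31  32 106 139]
224 [190 190 189 188 185 153 128 168 190 158 209 194 181 175 175 170 117 127 126 131 203  83  24  31  32  43 106]
```

Call:
{"op": "step_arm", "data": {
  "series": [
    {"fingers":0,"linear":[-0.3,0,-0.7],"turn":[0,0,0]},
    {"fingers":0,"linear":[0,-0.1,-0.8],"turn":[0,0,0]},
    {"fingers":0,"linear":[0.7,0,0],"turn":[0,0,0]},
    {"fingers":0,"linear":[0.65,0,0],"turn":[0,0,0]},
    {"fingers":0,"linear":[0,0,0.5],"turn":[0,0,0]}
  ]
}}

```text
t: 36.3
ee_pos: [0.4987, 0.3617, 0.1223]
ee_rot: [[-0.028, -1.0, 0.003], [-1.0, 0.028, 0.003], [-0.003, -0.003, -1.0]]
contact_force: [-0.4, 0.8, 0.4]
gripper_width: -0.007
grip_force: 0.0
```

Call:
{"op": "step_arm", "data": {
  "series": [
    {"fingers":0,"linear":[0,0,0.5],"turn":[0,0,0]},
    {"fingers":0,"linear":[0,0,0.25],"turn":[0,0,0]},
    {"fingers":0,"linear":[0,0,0.15],"turn":[0,0,0]},
    {"fingers":0,"linear":[0,0,0.1],"turn":[0,0,0]},
    {"fingers":0,"linear":[0,0,0],"turn":[0,0,0]}
  ]
}}

```text
t: 36.72
ee_pos: [0.4975, 0.3625, 0.0937]
ee_rot: [[-0.027, -1.0, -0.001], [-1.0, 0.027, -0.001], [0.001, 0.001, -1.0]]
contact_force: [0.5, -0.2, 0.2]
gripper_width: 0.001
grip_force: 0.0
```

Call:
{"op": "step_arm", "data": {
  "series": [
    {"fingers":0,"linear":[0,0,0.08],"turn":[0,0,0]},
    {"fingers":0,"linear":[0,0,0],"turn":[0,0,0]}
  ]
}}

```text
t: 36.88
ee_pos: [0.4978, 0.3628, 0.0928]
ee_rot: [[-0.027, -1.0, 0.0], [-1.0, 0.027, 0.0], [-0.0, -0.0, -1.0]]
contact_force: [-0.5, -0.3, 1.1]
gripper_width: 0.004
grip_force: 0.0
```

Continue down in small steps until the stop is felt.

Call:
{"op": "step_arm", "data": {
  "series": [
    {"fingers":0,"linear":[0,0,0.08],"turn":[0,0,0]},
    {"fingers":0,"linear":[0,0,0],"turn":[0,0,0]}
  ]
}}

```text
t: 37.05
ee_pos: [0.498, 0.3627, 0.0912]
ee_rot: [[-0.027, -1.0, 0.001], [-1.0, 0.027, 0.001], [-0.001, -0.001, -1.0]]
contact_force: [0.0, 0.2, 0.8]
gripper_width: -0.002
grip_force: 0.2
```

Call:
{"op": "step_arm", "data": {
  "series": [
    {"fingers":0,"linear":[0,0,0.06],"turn":[0,0,0]},
    {"fingers":0,"linear":[0,0,0],"turn":[0,0,0]}
  ]
}}

```text
t: 37.22
ee_pos: [0.4981, 0.3627, 0.0909]
ee_rot: [[-0.027, -1.0, 0.002], [-1.0, 0.027, 0.001], [-0.001, -0.002, -1.0]]
contact_force: [-2.1, -1.3, 5.9]
gripper_width: -0.001
grip_force: 2.7
```

Call:
{"op": "step_arm", "data": {
  "series": [
    {"fingers":0,"linear":[0,0,0.04],"turn":[0,0,0]},
    {"fingers":0,"linear":[0,0,0],"turn":[0,0,0]}
  ]
}}

```text
t: 37.38
ee_pos: [0.4982, 0.3627, 0.0907]
ee_rot: [[-0.027, -1.0, 0.002], [-1.0, 0.027, 0.001], [-0.001, -0.002, -1.0]]
contact_force: [-4.5, -1.1, 8.6]
gripper_width: 0.001
grip_force: 4.4
```

Call:
{"op": "step_arm", "data": {
  "series": [
    {"fingers":0,"linear":[0,0,-0.5],"turn":[0,0,0]},
    {"fingers":0,"linear":[0,0,-1],"turn":[0,0,0]},
    {"fingers":0,"linear":[0,0,-1],"turn":[0,0,0]},
    {"fingers":0,"linear":[0,0,-1],"turn":[0,0,0]},
    {"fingers":0,"linear":[0,0,-1],"turn":[0,0,0]}
  ]
}}

```text
t: 37.8
ee_pos: [0.4976, 0.3623, 0.2024]
ee_rot: [[-0.027, -1.0, 0.0], [-1.0, 0.027, 0.0], [-0.0, -0.0, -1.0]]
contact_force: [0.7, 0.4, 0.5]
gripper_width: 0.005
grip_force: 0.0
```

Call:
{"op": "step_arm", "data": {
  "series": [
    {"fingers":0,"linear":[1,0,0],"turn":[0,0,0]},
    {"fingers":0,"linear":[1,0,0],"turn":[0,0,0]},
    {"fingers":0,"linear":[1,0,0],"turn":[0,0,0]},
    {"fingers":0,"linear":[0,0,0],"turn":[0,0,0]},
    {"fingers":0,"linear":[0,0,0],"turn":[0,0,0]}
  ]
}}

```text
t: 38.22
ee_pos: [0.4958, 0.2867, 0.2018]
ee_rot: [[-0.029, -1.0, 0.001], [-1.0, 0.029, 0.001], [-0.001, -0.001, -1.0]]
contact_force: [0.6, 0.1, 0.1]
gripper_width: 0.001
grip_force: 0.0
```

Run:
```python
from h import *
go(.498,.365,.15); q=snap('side','side22.png'); w=snap('wrist','w22.png'); reds(q,.06); reds(w,.062)
o=np.array([.4955,.2712]);ux=np.array([.0276,.9996])
for a in (0,.1,.2,.3):
    th=np.radians(164.5)-a; p=o+ux*(.155+.0674*np.cos(th)); z=.066+.0674*np.sin(th); print(a,'side',proj(q,np.r_[p,z]).round(1),'wrist',proj(w,np.r_[p,z]).round(1))
for n,s,(u0,v0) in (('side',q,(323,208)),('wrist',w,proj(w,np.r_[o+ux*.09,.084]))):
    u0,v0=int(u0),int(v0); m=(s['color'].max(2)<48).astype(np.uint8); R=30 if n=='wrist' else 14
    sub=m[v0-R:v0+R,u0-R:u0+R]; k,l,st,c=cv2.connectedComponentsWithStats(sub); 
    print(n,[(st[i].tolist(),(c[i]+[u0-R,v0-R]).round(1)) for i in range(1,k) if st[i,4]>25])
# head corners in wrist: white mask around predicted head
hp=np.array([.5002,.4562,.078]);print('head pred',proj(w,hp),'ball')
h=cv2.cvtColor(w['color'],cv2.COLOR_BGR2HSV); u,v=proj(w,hp).astype(int); np.set_printoptions(linewidth=250)
g=w['color'].max(2); print(g[max(v-40,0):min(v+40,400):5,u-45:u+45:4])
```

```text
t 38.2 pos [0.4958 0.2867 0.2018] phi -91.7 w 0.00 grip 0.0 F [0.6 0.1 0.1] tilt [0.001 0.001]
 turn z -0.0 lin [-3.13  0.    2.07]
red [344 217  20  17 264] [0.5534 0.3055 0.06  ]
red [313 250  20  19 328] [0.4364 0.2298 0.06  ]
red [166 301  32   7 201] [0.1242 0.2242 0.06  ]
red [ 351  102   54   53 2175] [0.4384 0.2315 0.062 ]
red [614 137  26  21 309] [0.1957 0.2552 0.062 ]
red [ 238  183   49   48 1856] [0.5541 0.306  0.062 ]
red [ 35 216   9   9  46] [0.7859 0.3137 0.062 ]
0 side [323.7 209.1] wrist [318.8 264.6]
0.1 side [323.5 206.6] wrist [318.8 269.7]
0.2 side [323.1 203.9] wrist [318.8 275.6]
0.3 side [322.7 201.2] wrist [318.8 282. ]
side [([7, 12, 16, 8, 75], array([322.8, 208.9]))]
wrist [([0, 0, 60, 60, 2510], array([317.7, 270.1]))]
head pred [319.356825  339.9006982] ball
[[ 38  38  41  38  38  39  34  37  16  26  19  26  44  37  27  36  38  34  36  37  38  33  39]
 [ 37  45  48  40  38  37  37  34  21  33  19  28  40  40  35  27  39  38  37  36  36  42  41]
 [ 35  40  41  45  38  33  36  22  23  31  17  89  74  40  45  34  37  37  40  41  38  37  31]
 [ 41  37  40 
[... 521 characters left out ...]
7  33  35  33  36  38  37  37  41]
 [ 34  40  37  38  38  21  25  20  40  43  39  39  37  38  38  41  37  27  31  40  35  41  40]
 [ 24  31  24  24  24  21  39  40  41  38  39  36  34  37  40  40  41  37  28  25  23  25  26]
 [ 35  37  35  35  18  21  37  39  37  36  38  37  36  37  41  37  37  39  33  28  37  36  35]
 [ 41  37  40  30  25  18  27  42  40  36  36  39  36  33  36  38  38  41  27  28  39  39  37]
 [ 40  34  36  21  20  22  21  35  38  34  40  41  42  38  37  37  39  34  36  28  36  37  37]
 [ 40  42  41  18  20  22  25  36  36  33  40  39  39  35  37  38  39  39  38  32  33  39  35]
 [ 41  34  32  24  16  21  26  38  37  37  36  40  39  38  34  34  38  38  40  28  30  36  34]]
```

```bash
python3 -c "
from rig import manip
print(manip.job_done())"
```

```text
the job is handed in; nothing more can be done
None
```

I handed the job in at about 38 s; the interface gave no verdict. By my measurements the old stack is in the scrap tray, both red-lidded pots stand in the carrier, and the carrier sits on the ball with its handle locked. On the way the carrier slid about 55 mm along the bench while I was raising the coupler handle; I corrected for this before lifting it.

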